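# Stack the screw cartons under the work light, then pack the light down

### The arm

A 6-joint arm with a two-finger parallel gripper is mounted at the origin on the work surface; the furniture and walls round the work are solid. World frame = base frame: x ahead of the robot, y to its left, z up, the work surface at z = 0. Lengths are in mm, angles in rad, forces in N, time in s.
With the tool pointing down it reaches from about 350 to 875 mm from the base axis. Payload 4.2 kg.
Tool frame: the origin (TCP) lies on the centre line of the jaws, within the pads' length; the fingertips stand 14 mm ahead of it and the grasp point (between the pads) lies 5 mm behind it (tcp_to_tips is the distance from the TCP to the fingertips, in mm); z points along the fingers, y is the direction in which the jaws open and shut (so a half turn about z gives the same grasp; the last joint's range is limited). The gripper opens to 85 mm and grips with 20 to 120 N. Pads are 22 mm wide; open, the fingers measure 114 mm over their backs; the gripper's body (76 mm by 85 mm) begins 54 mm behind the grasp point. The pads swing forward as they close: fully open they stand 13 mm farther back than shut.
Start: joints at [1.399, 0.385, 0.008, 0, -1.194, -0.259], TCP at [260.965, 567.888, 245.312] pointing down, gripper open.
Joint ranges: [-3.14, 3.14], [-1.21, 2.06], [-1.07, 1.41], [-3.16, 2.05], [-2.99, -0.16], [-3.1, 3.1]. Speed limits (rad/s): [2.79, 2.79, 3.14, 3.14, 3.14, 3.14].

### API

Orientations are given as a unit quaternion [x, y, z, w].
In Python, from bench import read_state, get_image, job_done, tcp_to_tips gives the robot as it stands. The module is installed in compiled form; this text tells all that it offers.
- The arm moves only by the tool play_rows, never from a script. Its argument "targets" is a list of rows, each an object of numbers: "gripper": the gripper's target within -1 to 1 (shut at 1, half-way at 0, fully open at -1); "tx", "ty", "tz": the shift along the tool's x, y, z scaled (see below); "spin": the turn about the tool's z scaled (see below). A call has 1 to 12 rows; each row is the pose to reach, as a shift and turn from the pose commanded when the call began, along the tool's axes at that moment; what a row does not reach only later rows make up. The controller multiplies each number of a shift by 0.25 m and each number of a turn by pi/4 rad. A row lasts 1/8 s, in which the tool goes at most 62.5 mm and 10.7 degrees, less where a joint would pass 70% of its speed; a pose out of reach is approached as far as the arm can. A call with a number of a shift or a turn outside -1 to 1 is refused whole. A call with a gripper value outside its range is refused whole. The fingers move at their own pace and stop on an object; the grip force is fixed at half the most. Time passes only in rows, so rows that repeat a pose let the fingers close. It gives the time, the measured TCP pose, the force and the opening at its end, in the units of the state.
- read_state(): the state, without advancing time (a new reading comes with each control period).
- get_image(name): name is "scene" or "top"; returns a dict with "frame" (420x560x3 uint8, red, green, blue), "depth" (420x560 float32, mm along the optical axis (not along the pixel's ray), 0 where there is no reading), "mtx" (3x3 intrinsics, pixels), "world_to_cam" (4x4, takes a point from world to camera coordinates). Camera axes: x right, y up, looking along -z (the intrinsics and any distortion apply to the point x, -y, -z); pixel columns grow to the right and rows downward; lengths in mm; the calibration is good to about 2 mm. A picture is of the moment at which its call begins.
- job_done(): hands the job in, once; it reports no verdict.
The state is a dict: "clock": time; "joints": joint angles; "joint_vel": joint speeds; "joint_efforts": joint torques, N m; "position": TCP position; "ee_rot": TCP orientation; "contact_force": force on the tool from outside, world axes, zero at the start; "wrist_torque": the same for the moment, N m; "gripper_width": finger opening in mm.
Only numpy, scipy, OpenCV 4.12 (cv2) and the standard library are available. Lean on these libraries where they do the work, as an engineer would, in place of code of your own. Each camera call takes 0.05 s, during which the arm holds its last target.

### The job

Pull the work light's red knob out until it clicks on, and leave it on while you work: take the beech offcut off the plywood board and lay it down on the table, clear of the board, the cartons and the lamp, and stack all the screw cartons, label up, squarely in one column in the middle of the board, lengthwise between its cleats. When all of them stand there, push the knob back in to switch the light off, then collapse the lamp's mast fully home, thin upper tube first and then the thicker one, and leave the other things on the table where they are.

Things in the scene. Friction and masses are not known exactly. Their poses are not given: they have to be found in the camera images.
- lamp: cordless work light standing on the table, fixed: flat black and yellow battery base 236 mm long (its x axis) x 92 mm wide x 48 mm high, a red knob on top near one end, a telescoping mast near the other, a round head on the mast. Origin: centre of the base's underside, z up. The knob's axis stands at x = -78 mm, the mast's at x = +78 mm in this frame, both upright
- lamp_knob_top (a point): centre of the flat top of the lamp's push-pull switch knob: red ribbed upright cylinder 35 mm across and 25 mm tall, its lower edge 4 mm above the 48 mm high base while pushed in (its top then at 77 mm) and 20 mm above it while pulled out
- lamp_knob (a joint): travel of the switch knob straight up out of the base, m: 0 = pushed in (off), 0.016 = pulled out (on). A sprung detent holds it at either end; it takes about 7 N to pull or push it past the middle, and it then snaps over
- lamp_middle (a joint): how far the lower, thicker moving tube of the mast (aluminium, 25 mm across, with a 33 mm collar on top) stands out of the fixed outer tube (grey, 31 mm across), m: 0 = fully home (its collar on the outer tube's collar), at most 0.060. Held by friction, a force of about 9 N pushes it down
- lamp_inner (a joint): how far the upper, thinner tube (steel, 18 mm across), which carries the head, stands out of the middle tube, m: 0 = fully home (head on the middle tube's collar), at most 0.060. Held by friction, about 3 N pushes it down, so pressing on the head drives this tube home first
- lamp_head_top (a point): centre of the flat 34 mm wide pad on top of the lamp's round head (head 76 mm across, 32 mm tall), on the mast's axis; 170 mm above the table with both tubes home, higher by the sum of both joint values
- board: plywood carrying board, fixed, 88 mm (its x) x 144 mm (its y) x 12 mm thick, with a 14 mm high, 14 mm thick wooden cleat across each end; 116 mm between the cleats along y, open along the sides. Origin: centre of its underside
- board_in (a point): centre of the board's top face between the cleats, 12 mm above the table: the cartons' column stands centred here, the cartons' 102 mm length along the board's y
- carton_a: closed brown carton of screws with a white label on top, 68 mm (its x) x 102 mm (its y) x 47 mm high, about 0.55 kg, all alike. Origin: centre of its underside, z up. Absent in some runs (None throughout)
- carton_b: closed brown carton of screws with a white label on top, 68 mm (its x) x 102 mm (its y) x 47 mm high, about 0.55 kg, all alike. Origin: centre of its underside, z up. Absent in some runs (None throughout)
- carton_c: closed brown carton of screws with a white label on top, 68 mm (its x) x 102 mm (its y) x 47 mm high, about 0.55 kg, all alike. Origin: centre of its underside, z up. Absent in some runs (None throughout)
- carton_d: closed brown carton of screws with a white label on top, 68 mm (its x) x 102 mm (its y) x 47 mm high, about 0.55 kg, all alike. Origin: centre of its underside, z up. Absent in some runs (None throughout)
- offcut: squared beech offcut, 50 mm (its x) x 100 mm (its y) x 50 mm high, about 0.17 kg, left lying on the board at the start. Origin: centre of its underside
- tape_measure: yellow tape measure, 38x91x66 mm; origin at the centre of its underside; bystander
- sanding_block: brown cork sanding block, 67x114x35 mm; origin at the centre of its underside; bystander
- wax_tin: round white tin with a red lid, 77 mm across, 40 mm tall; origin at the centre of its underside; bystander

How it is judged:
By the outcome, as a careful person would: the job done as asked, in the order asked, and still so for the second after the job is handed in, with the robot touching nothing.
Of carton_a, carton_b, carton_c, carton_d only 2 to 4 are there at a start; the rules pass over those that are not, and their reading is None.
At some moment in a run one of offcut may be knocked a few centimetres aside while the robot is not near it.
Once in a run the grip may slacken for a moment while it holds something.
It also fails if it takes over 210 s, if anything falls off the work surface, if the arm or the gripper's body presses on something with over 40 N, if the wrist force passes 120 N, or if a joint passes its speed limit or range.

## Working session

There is one attempt and no reset: what is moved stays moved. The work goes in short steps, Python scripts to look and compute and a tool call to move; the robot and the scene stay as the last step left them, time stands still between calls to the robot, and variables do not carry over. Pictures are saved under pics/ and viewed, and the job is handed in when it is done.

Besides the shell and the picture viewer there is one more tool, called after ">>>" as a command line: name --argument value ..., lists and objects as JSON in quotes. play_rows: Moves the arm, as the interface text tells. Its arguments: {"type":"object","properties":{"targets":{"type":"array","items":{"type":"object","properties":{"gripper":{"type":"number"},"tx":{"type":"number","minimum":-1,"maximum":1},"ty":{"type":"number","minimum":-1,"maximum":1},"tz":{"type":"number","minimum":-1,"maximum":1},"spin":{"type":"number","minimum":-1,"maximum":1}}}}},"required":["targets"]}

```bash
mkdir -p pics; ls; cat > h.py <<'E'
import numpy as np, cv2
from bench import read_state, get_image, job_done, tcp_to_tips
from scipy.spatial.transform import Rotation as R
def save(im,name): cv2.imwrite('pics/'+name+'.png',cv2.cvtColor(im['frame'],cv2.COLOR_RGB2BGR))
def cloud(im):
    d=im['depth'].astype(float); K=np.array(im['mtx']); T=np.linalg.inv(np.array(im['world_to_cam']))
    v,u=np.mgrid[0:d.shape[0],0:d.shape[1]]
    p=np.stack([(u-K[0,2])/K[0,0]*d,-(v-K[1,2])/K[1,1]*d,-d,np.ones_like(d)],-1)@T.T
    p=p[...,:3]; p[d<=0]=np.nan
    return p
E
python3 - <<'E'
from h import *
s=read_state(); print(s, tcp_to_tips)
print(R.from_quat(s['ee_rot']).as_matrix().round(3))
for n in('scene','top'):
    im=get_image(n); save(im,n+'0'); np.savez('pics/'+n+'0.npz',**im); print(im['mtx'],np.array(im['world_to_cam']).round(3), [k for k in im])
E
```

```text
pics
{'clock': 0.0, 'joints': array([ 1.39860533e+00,  3.85593614e-01,  6.61158739e-03, -5.29008963e-04,
       -1.19401838e+00, -2.58579342e-01]), 'joint_vel': array([ 2.73169352e-04, -5.27148002e-04,  6.98199507e-04,  1.42027311e-03,
        4.59558346e-05, -9.40940507e-04]), 'joint_efforts': array([ 2.29902862e-04, -3.92286658e+01,  1.88393962e+01,  4.18612674e+00,
       -4.66674988e-03,  1.98013637e-06]), 'position': array([260.73421585, 567.39357159, 244.18916957]), 'ee_rot': array([ 9.76872663e-01, -2.13818910e-01, -1.98027196e-04,  1.11162759e-03]), 'contact_force': array([-0.23635157, -0.04399461,  0.41420766]), 'wrist_torque': array([-0.00771709,  0.04049049,  0.02411452]), 'gripper_width': 85.41470769601034} 14.0
[[ 0.909 -0.418 -0.001]
 [-0.418 -0.909 -0.002]
 [ 0.     0.002 -1.   ]]
[[497.38480278   0.         283.44423746]
 [  0.         497.38480278 210.81837345]
 [  0.           0.           1.        ]] [[-4.540000e-01  8.910000e-01  7.000000e-03  2.268090e+02]
 [-5.170000e-01 -2.700000e-01  8.120000e-01  1.948030e+02]
 [ 7.260000e-01  3.650000e-01  5.830000e-01 -1.796423e+03]
 [ 0.000000e+00  0.000000e+00  0.000000e+00  1.000000e+00]] ['frame', 'depth', 'mtx', 'world_to_cam']
[[542.43162168   0.         275.53826022]
 [  0.         542.43162168 213.40670763]
 [  0.           0.           1.        ]] [[ 3.000000e-02 -9.990000e-01  1.500000e-02 -1.466100e+01]
 [ 9.820000e-01  3.200000e-02  1.850000e-01 -5.636650e+02]
 [-1.850000e-01  9.000000e-03  9.830000e-01 -1.233139e+03]
 [ 0.000000e+00  0.000000e+00  0.000000e+00  1.000000e+00]] ['frame', 'depth', 'mtx', 'world_to_cam']
```

View pics/scene0.png

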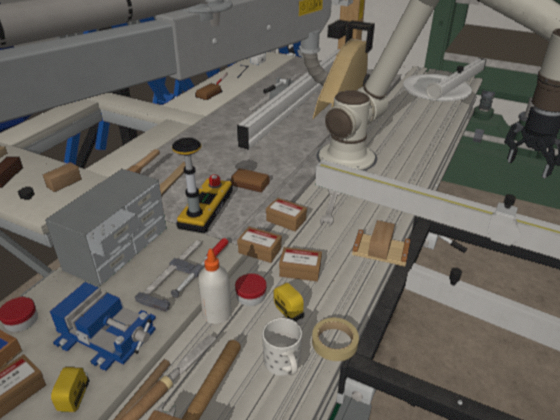

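View pics/top0.png

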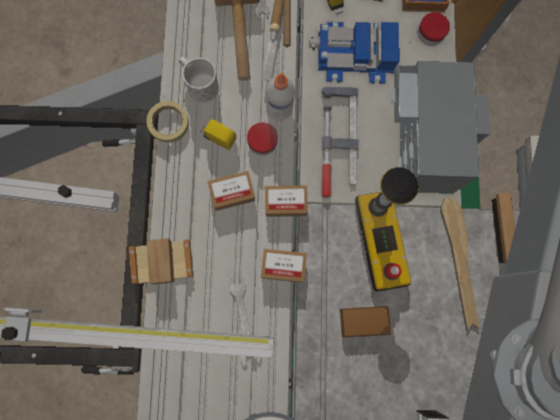

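```bash
python3 - <<'E'
from h import *
for n in('top','scene'):
    im=dict(np.load(f'pics/{n}0.npz')); P=cloud(im)
    np.set_printoptions(suppress=True,precision=1)
    pts={'top':dict(c1=(231,190),c2=(287,200),c3=(284,265),c4=(425,4),off=(158,262),cl1=(133,264),cl2=(188,260),ply=(142,263),knob=(393,271),head=(399,185),block=(366,322),tin=(262,137),tape=(220,133),tape2=(335,3),table=(215,260),table2=(330,260),mug=(200,75)),
     'scene':dict(c1=(286,211),c2=(262,241),c3=(302,260),c4=(20,380),off=(382,235),knob=(214,181),head=(187,146),tape=(290,298),block=(250,180),tin=(250,287))}[n]
    for k,(u,v) in pts.items(): print(n,k,P[v,u])
im=dict(np.load('pics/top0.npz'))
f=im['frame'][100:360,120:440]; cv2.imwrite('pics/topz.png',cv2.cvtColor(cv2.resize(f,None,fx=2.3,fy=2.3,interpolation=cv2.INTER_CUBIC),cv2.COLOR_RGB2BGR))
im=dict(np.load('pics/scene0.npz'))
f=im['frame'][130:330,150:430]; cv2.imwrite('pics/scenez.png',cv2.cvtColor(cv2.resize(f,None,fx=2.8,fy=2.8,interpolation=cv2.INTER_CUBIC),cv2.COLOR_RGB2BGR))
E
```

```text
top c1 [617.2 110.8  52.8]
top c2 [597.2 -23.5  52.6]
top c3 [442.7 -20.6  47.9]
top c4 [1133.4 -369.5   36.7]
top off [439.2 270.3  63.1]
top cl1 [436.4 337.6  21.8]
top cl2 [449.2 206.7  29.3]
top ply [440.3 318.9  11.7]
top knob [ 434.1 -269.5   76.6]
top head [ 586.2 -237.   278.3]
top block [ 317.5 -214.7   36.2]
top tin [755.   41.6  43.8]
top tape [752.9 142.2  69.2]
top tape2 [1132.3 -136.1   28.5]
top table [454.2 145.9  -1.8]
top table2 [ 462.5 -133.3    2.4]
top mug [927.9 207.3   8.7]
scene c1 [462.3 -11.3  50.1]
scene c2 [612.4  -7.4  48.5]
scene c3 [632.7 120.1  48.9]
scene c4 [1206.4 -218.7   48.5]
scene off [458.5 273.4  63.4]
scene knob [ 450.3 -264.7   71.5]
scene head [ 608.5 -224.4  277.6]
scene tape [781.9 159.7  66.8]
scene block [ 342.8 -201.1   33.8]
scene tin [769.9  46.7  40.1]
```

View pics/topz.png

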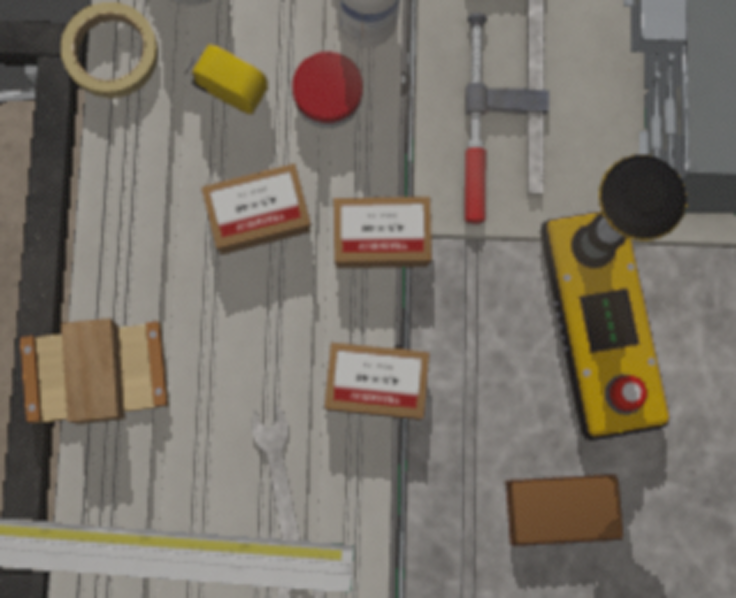

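View pics/scenez.png

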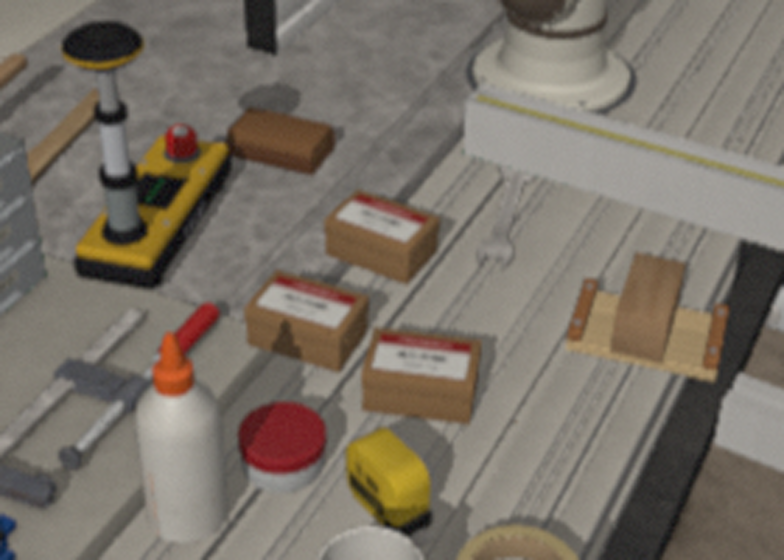

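```bash
cat >> h.py <<'E'
np.set_printoptions(suppress=True,precision=1)
def face(P,c,r,zlo,zhi,frame=None,sel=None):
    m=(np.abs(P[...,0]-c[0])<r)&(np.abs(P[...,1]-c[1])<r)&(P[...,2]>zlo)&(P[...,2]<zhi)
    if sel is not None: m&=sel(frame.astype(int))
    m=m.astype(np.uint8)
    n,l,st,ce=cv2.connectedComponentsWithStats(m,connectivity=4)
    if n<2: return None
    k=1+np.argmax(st[1:,4]); q=P[l==k]
    (cx,cy),(w,h),a=cv2.minAreaRect(q[:,:2].astype(np.float32))
    if w>h: w,h,a=h,w,a-90   # angle a: direction of short side
    a=(a+90)%180-90
    return np.array([cx,cy,np.median(q[:,2]),w,h,a,len(q)]), q
E
python3 - <<'E'
from h import *
for n in('top','scene'):
    im=dict(np.load(f'pics/{n}0.npz')); P=cloud(im); f=im['frame']
    for k,c,r,lo,hi in [('c1',(622,113),75,42,60),('c2',(604,-18),68,42,60),('c3',(450,-18),68,42,60),('off',(445,271),70,52,72),('board',(445,271),95,6,20),('boardall',(445,271),95,6,75),('knob',(440,-268),25,68,85),('head',(595,-232),60,255,290),('lampb',(515,-250),150,40,56),('block',(325,-210),80,28,42),('tin',(762,45),60,33,50),('tape',(765,150),60,20,75)]:
        x=face(P,c,r,lo,hi)
        print(n,k,x[0] if x else None, x[1].mean(0) if x else '')
    m=(P[...,2]>-8)&(P[...,2]<10)
    # beam near base
im=dict(np.load('pics/top0.npz')); P=cloud(im)
for uv in [(200,336),(60,325),(250,350),(165,190),(150,190),(180,180),(190,200),(160,160),(143,200),(240,310)]: print(uv,P[uv[1],uv[0]])
E
```

```text
top c1 [ 621.3  111.7   47.4   69.4  101.6   16.6 1158. ] [620.6 111.6  47.5]
top c2 [ 599.4  -21.4   47.5   68.5  100.9    1.9 1161. ] [599.5 -20.7  47.6]
top c3 [ 443.3  -19.3   47.8   68.4  101.8   -4.  1245. ] [442.7 -19.2  47.8]
top off [443.3 270.3  62.1  51.3  99.9 -82.5 970. ] [442.9 269.5  62. ]
top board [452.5 231.1  12.2  32.4  89.6 -82.4 453. ] [450.7 232.4  12.3]
top boardall [ 442.7  273.4   26.9  100.1  146.6    7.8 2451. ] [443.4 270.1  35.7]
top knob [ 435.9 -270.8   77.    33.1   33.7   44.6  185. ] [ 435.9 -270.5   76.6]
top head [ 588.9 -239.6  275.3   75.9   76.9  -73.1 1144. ] [ 586.4 -237.9  274.5]
top lampb [ 512.5 -255.9   48.    85.4  227.9  -78.4 2719. ] [ 502.3 -254.2   48. ]
top block [ 319.2 -215.5   35.    64.1  111.3    3.6 1270. ] [ 318.9 -214.8   34.9]
top tin [757.5  41.7  39.8  74.1  77.4 -89.1 740. ] [756.1  41.8  39.8]
top tape [760.6 145.6  62.5  37.8  73.4 -28.1 571. ] [755.8 143.9  57.4]
scene c1 [624.8 111.2  48.9  78.2 102.1  16.7 773. ] [626.9 112.6  48.8]
scene c2 [604.  -21.3  49.   74.4 103.8   3.4 689. ] [606.2 -18.7  48.8]
scene c3 [4
[... 397 characters left out ...]
94.2 -236.9  275.5   71.9   72.4  -13.6  420. ] [ 602.  -232.   274.1]
scene lampb [ 517.1 -255.7   50.    86.6  228.7  -78.   981. ] [ 526.3 -244.6   49.5]
scene block [ 322.3 -214.9   36.9   69.   110.4    7.7  406. ] [ 326.2 -212.9   36.3]
scene tin [760.2  41.8  41.4  75.5  77.3 -70.8 614. ] [763.2  43.6  41.1]
scene tape [765.2 148.   58.3  39.7  75.8 -28.5 734. ] [773.9 152.4  52.2]
(200, 336) [277.6 158.9 110.1]
(60, 325) [292.  463.6 107.7]
(250, 350) [251.1  49.6 108. ]
(165, 190) [625.9 280.   -8.5]
(150, 190) [634.6 327.3 -52.2]
(180, 180) [650.3 242.5   2. ]
(190, 200) [600.7 214.9   0.1]
(160, 160) [702.7 297.5  -7. ]
(143, 200) [598.4 332.6  -7.4]
(240, 310) [336.5  79.9   6.6]
```

```bash
python3 - <<'E'
from h import *
im=dict(np.load('pics/top0.npz')); P=cloud(im)
for uv in [(530,200),(500,330),(550,60),(480,400),(445,130),(490,120),(405,80),(495,20),(460,270),(270,400),(390,360),(215,180),(440,320),(60,115),(520,320)]: print(uv,P[uv[1],uv[0]])
im=dict(np.load('pics/scene0.npz')); P=cloud(im)
for uv in [(100,60),(250,40),(300,10),(350,80),(270,110),(30,20),(450,200),(530,215)]: print(uv,P[uv[1],uv[0]])
s=read_state(); q=R.from_quat(s['ee_rot']).as_matrix(); p=s['position']
print(p, ((np.array([436,-271,120])-p)@q/250))
E
```

```text
(530, 200) [ 532.7 -427.9  416. ]
(500, 330) [ 313.7 -357.8  435.5]
(550, 60) [ 1449.6 -1174.5  -852.9]
(480, 400) [ 202.7 -330.1  412.3]
(445, 130) [ 743.2 -367.9  168.9]
(490, 120) [1169.3 -904.2 -860.6]
(405, 80) [ 884.4 -294.3  114. ]
(495, 20) [1333.5 -725.7 -360. ]
(460, 270) [ 447.2 -446.8   10.9]
(270, 400) [133.4   2.1   0.9]
(390, 360) [ 231.2 -277.5    1.1]
(215, 180) [642.8 151.1  43.5]
(440, 320) [ 327.2 -397.9    2. ]
(60, 115) [812.7 559.9  -6.1]
(520, 320) [ 330.1 -363.3  495.2]
(100, 60) [ 622.6 -453.3  467.8]
(250, 40) [ 133.7 -308.4  408.3]
(300, 10) [ -98.9 -245.3  456.5]
(350, 80) [-278.2 -106.8  174.3]
(270, 110) [ -46.8 -336.7   92.5]
(30, 20) [ 763.1 -484.9  592.3]
(450, 200) [285.9 406.5 113.9]
(530, 215) [-1300.5   740.8  -852.5]
[260.8 567.5 244.3] [2.  2.8 0.5]
```

```bash
python3 - <<'E'
from h import *
for n in('top','scene'):
    P=cloud(dict(np.load(f'pics/{n}0.npz'))).reshape(-1,3)
    for x in range(200,801,50):
        m=(abs(P[:,0]-x)<12)&(P[:,2]>290)&(P[:,2]<900)&(P[:,1]<200)&(P[:,1]>-600)
        if m.sum(): q=P[m]; print(n,x,m.sum(),'y',np.percentile(q[:,1],[2,98]),'z',np.percentile(q[:,2],[2,98]))
E
```

```text
top 200 1196 y [-369.5 -323.2] z [362.7 572.9]
top 250 1497 y [-364.7 -305.8] z [366.1 595.8]
top 300 1397 y [-361.4 -317.8] z [365.3 603.2]
top 350 1152 y [-381.2 -360.9] z [365.6 597.9]
top 400 907 y [-403.7 -376. ] z [366.4 582.7]
top 450 699 y [-419.  -399.6] z [385.  514.3]
top 500 576 y [-424.6 -414.5] z [385.6 512.4]
top 550 446 y [-436.5 -429. ] z [386.  502.3]
top 600 341 y [-451.2 -443.4] z [387.3 481.5]
top 650 246 y [-465.8 -458.4] z [387.6 462.7]
top 700 161 y [-480.1 -472.8] z [388.4 441.6]
top 750 89 y [-494.9 -487.1] z [389.7 422.2]
top 800 22 y [-509.4 -502.4] z [390.1 400. ]
scene 200 351 y [-337.7 -324.3] z [357.2 537. ]
scene 250 381 y [-349.9 -308.6] z [356.6 543.8]
scene 300 496 y [-362.1 -317.6] z [358.5 554.9]
scene 350 544 y [-418.7 -363.1] z [361.3 561. ]
scene 400 819 y [-446.8 -376.9] z [359.6 568.1]
scene 450 584 y [-455.5 -392.6] z [382.1 579.2]
scene 500 653 y [-471.  -406.3] z [383.7 586.4]
scene 550 740 y [-480.9 -420.4] z [384.6 595. ]
scene 600 825 y [-499.9 -434.7] z [387.4 602.2]
scene 650 930 y [-512.7 -449.8] z [389.  610.1]
scene 700 1065 y [-523.7 -464.7] z [390.7 617.8]
scene 750 1194 y [-541.5 -479.2] z [392.3 621.7]
scene 800 1214 y [-547.7 -493.1] z [394.1 617.2]
```

```bash
cat >> h.py <<'E'
def to(x,y,z,yaw=None):
    s=read_state(); p=s['position']; q=R.from_quat(s['ee_rot']).as_matrix()
    cy=np.degrees(np.arctan2(q[1,0],q[0,0]))
    c,si=np.cos(np.radians(cy)),np.sin(np.radians(cy))
    Q=np.array([[c,si,0],[si,-c,0],[0,0,-1.]])
    d=np.array([x,y,z])-p
    sp=0 if yaw is None else -(((yaw-cy+180)%360)-180)/45
    print('t',round(float(s['clock']),2),'at',p,'yaw %.1f'%cy,'w %.1f'%s['gripper_width'],'F',np.array(s['contact_force']),'j',np.degrees(s['joints']))
    print('  move',(d@Q/250).round(4),'spin %.4f'%sp,'dist %.0f'%np.linalg.norm(d))
E
python3 -c "
from h import *
to(310,370,245); to(420,-271,150)"
```

```text
t 0.1 at [260.8 567.5 244.3] yaw -24.7 w 84.8 F [ 0.2  0.1 -0.3] j [ 80.1  22.1   0.4  -0.  -68.4 -14.8]
  move [ 0.5  0.6 -0. ] spin 0.0000 dist 204
t 0.1 at [260.8 567.5 244.3] yaw -24.7 w 84.8 F [ 0.2  0.1 -0.3] j [ 80.1  22.1   0.4  -0.  -68.4 -14.8]
  move [2.  2.8 0.4] spin 0.0000 dist 859
```

```bash
sed -i "s/print('  move',(d@Q\/250).round(4)/print('  move',[round(float(v),4) for v in d@Q\/250]/" h.py
```

>>> play_rows --targets '[{"tx":0.14,"ty":0.2,"gripper":-1},{"tx":0.28,"ty":0.4,"gripper":-1},{"tx":0.42,"ty":0.6,"gripper":-1},{"tx":0.56,"ty":0.78,"gripper":-1},{"tx":0.7,"ty":0.98,"gripper":-1},{"tx":0.7,"ty":0.98,"gripper":-1}]'

```text
invalid input
```

```bash
python3 -c "
from h import *
to(430,50,245); to(436,-271,130)"
```

```text
t 0.1 at [260.8 567.5 244.3] yaw -24.7 w 84.8 F [ 0.2  0.1 -0.3] j [ 80.1  22.1   0.4  -0.  -68.4 -14.8]
  move [1.4796, 1.5979, -0.0027] spin 0.0000 dist 544
t 0.1 at [260.8 567.5 244.3] yaw -24.7 w 84.8 F [ 0.2  0.1 -0.3] j [ 80.1  22.1   0.4  -0.  -68.4 -14.8]
  move [2.0378, 2.7545, 0.4573] spin 0.0000 dist 864
```

Probably every key is required.

>>> play_rows --targets '[{"tx":0.14,"ty":0.2,"tz":0,"spin":0,"gripper":-1},{"tx":0.28,"ty":0.4,"tz":0,"spin":0,"gripper":-1},{"tx":0.42,"ty":0.6,"tz":0,"spin":0,"gripper":-1},{"tx":0.56,"ty":0.78,"tz":0,"spin":0,"gripper":-1},{"tx":0.7,"ty":0.98,"tz":0,"spin":0,"gripper":-1},{"tx":0.7,"ty":0.98,"tz":0,"spin":0,"gripper":-1}]'

```text
clock: 0.85
position: [317.3, 268.5, 245.2]
ee_rot: [0.976, -0.216, -0.0, 0.0]
contact_force: [0.1, 0.3, 0.7]
gripper_width: 85.4
```

```bash
python3 -c "
from h import *
to(430,50,245); to(436,-271,130)"
```

```text
t 0.85 at [317.3 268.5 245.2] yaw -24.9 w 85.4 F [0.1 0.3 0.7] j [ 62.8   1.1 -26.7  -0.  -62.3   2.3]
  move [0.7769, 0.6031, 0.0008] spin 0.0000 dist 246
t 0.85 at [317.3 268.5 245.2] yaw -24.9 w 85.4 F [0.1 0.3 0.7] j [ 62.8   1.1 -26.7  -0.  -62.3   2.3]
  move [1.3394, 1.7576, 0.4608] spin 0.0000 dist 564
```

>>> play_rows --targets '[{"tx":0.18,"ty":0.15,"tz":0,"spin":0,"gripper":-1},{"tx":0.36,"ty":0.3,"tz":0,"spin":0,"gripper":-1},{"tx":0.54,"ty":0.45,"tz":0,"spin":0,"gripper":-1},{"tx":0.72,"ty":0.6,"tz":0,"spin":0,"gripper":-1},{"tx":0.72,"ty":0.8,"tz":0,"spin":0,"gripper":-1},{"tx":0.72,"ty":1.0,"tz":0,"spin":0,"gripper":-1},{"tx":0.72,"ty":1.0,"tz":0,"spin":0,"gripper":-1}]'

```text
clock: 1.72
position: [375.6, -31.8, 245.1]
ee_rot: [0.976, -0.216, -0.0, 0.0]
contact_force: [-0.9, 0.4, 0.1]
gripper_width: 85.3
```

```bash
python3 -c "
from h import *
to(436,-271,110)"
```

```text
t 1.73 at [375.6 -31.8 245.1] yaw -24.9 w 85.3 F [-0.9  0.4  0.1] j [ 20.2  -3.2 -30.9  -0.  -62.4  44.9]
  move [0.6219, 0.7662, 0.5402] spin 0.0000 dist 281
```

>>> play_rows --targets '[{"tx":0.16,"ty":0.19,"tz":0,"spin":0,"gripper":-1},{"tx":0.31,"ty":0.38,"tz":0,"spin":0,"gripper":-1},{"tx":0.47,"ty":0.57,"tz":0.1,"spin":0,"gripper":-1},{"tx":0.626,"ty":0.765,"tz":0.3,"spin":0,"gripper":-1},{"tx":0.626,"ty":0.765,"tz":0.5,"spin":0,"gripper":-1},{"tx":0.626,"ty":0.765,"tz":0.54,"spin":0,"gripper":-1},{"tx":0.626,"ty":0.765,"tz":0.54,"spin":0,"gripper":-1}]'

```text
clock: 2.6
position: [439.8, -268.7, 110.0]
ee_rot: [0.977, -0.213, -0.001, 0.0]
contact_force: [0.7, -0.0, 0.7]
gripper_width: 85.8
```

```bash
python3 -c "
from h import *
to(437,-271,68)
for n in('scene','top'): save(get_image(n),n+'1')
a=cv2.imread('pics/scene1.png')[100:260,130:330];b=cv2.imread('pics/top1.png')[150:310,290:490]
cv2.imwrite('pics/k1.png',cv2.resize(np.hstack([a,b]),None,fx=2,fy=2))
"
```

```text
t 2.6 at [ 439.8 -268.7  110. ] yaw -24.6 w 85.8 F [ 0.7 -0.   0.7] j [-13.3  19.9 -25.1   0.  -45.1  78.7]
  move [-0.0062, 0.0131, 0.1681] spin 0.0000 dist 42
```

View pics/k1.png

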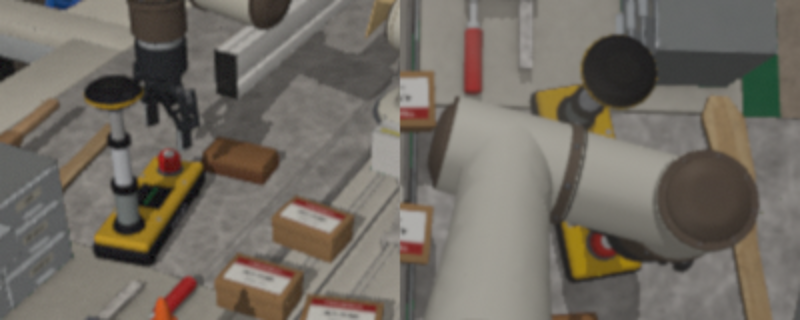

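>>> play_rows --targets '[{"tx":-0.006,"ty":0.013,"tz":0.05,"spin":0,"gripper":-1},{"tx":-0.006,"ty":0.013,"tz":0.11,"spin":0,"gripper":-1},{"tx":-0.006,"ty":0.013,"tz":0.165,"spin":0,"gripper":-1},{"tx":-0.006,"ty":0.013,"tz":0.165,"spin":0,"gripper":-1}]'

```text
clock: 3.2
position: [435.4, -271.3, 67.6]
ee_rot: [0.977, -0.214, -0.002, -0.0]
contact_force: [0.0, -0.0, 0.1]
gripper_width: 85.7
```

>>> play_rows --targets '[{"tx":0,"ty":0,"tz":0,"spin":0,"gripper":1},{"tx":0,"ty":0,"tz":0,"spin":0,"gripper":1},{"tx":0,"ty":0,"tz":0,"spin":0,"gripper":1},{"tx":0,"ty":0,"tz":0,"spin":0,"gripper":1},{"tx":0,"ty":0,"tz":0,"spin":0,"gripper":1},{"tx":0,"ty":0,"tz":0,"spin":0,"gripper":1},{"tx":0,"ty":0,"tz":0,"spin":0,"gripper":1},{"tx":0,"ty":0,"tz":0,"spin":0,"gripper":1}]'

```text
clock: 4.2
position: [436.5, -272.1, 69.8]
ee_rot: [0.977, -0.214, 0.0, 0.0]
contact_force: [-2.0, -1.9, 5.9]
gripper_width: 33.3
```

>>> play_rows --targets '[{"tx":0,"ty":0,"tz":-0.02,"spin":0,"gripper":1},{"tx":0,"ty":0,"tz":-0.04,"spin":0,"gripper":1},{"tx":0,"ty":0,"tz":-0.06,"spin":0,"gripper":1},{"tx":0,"ty":0,"tz":-0.075,"spin":0,"gripper":1},{"tx":0,"ty":0,"tz":-0.075,"spin":0,"gripper":1}]'

```text
clock: 4.82
position: [436.5, -272.0, 86.1]
ee_rot: [0.977, -0.214, 0.0, -0.0]
contact_force: [2.3, -8.6, -13.3]
gripper_width: 32.9
```

```bash
python3 -c "
from h import *
to(437,-271,68)
for n in('scene','top'): save(get_image(n),n+'2')
a=cv2.imread('pics/scene2.png')[100:260,130:330];b=cv2.imread('pics/top2.png')[150:310,290:490]
cv2.imwrite('pics/k2.png',cv2.resize(np.hstack([a,b]),None,fx=2,fy=2))
"
```

```text
t 4.83 at [ 436.5 -272.    86.1] yaw -24.7 w 32.9 F [  2.3  -8.6 -13.3] j [-13.8  21.7 -26.7  -0.  -41.5  79.1]
  move [0.0003, -0.0044, 0.0724] spin 0.0000 dist 18
```

View pics/k2.png

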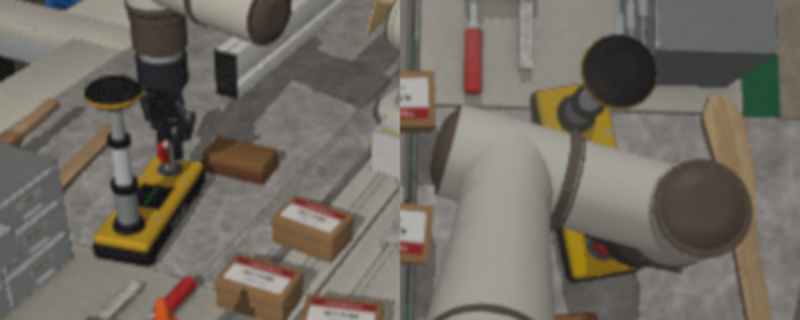

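>>> play_rows --targets '[{"tx":0,"ty":0,"tz":0.005,"spin":0,"gripper":-1},{"tx":0,"ty":0,"tz":0.005,"spin":0,"gripper":-1},{"tx":0,"ty":0,"tz":0.005,"spin":0,"gripper":-1},{"tx":0,"ty":0,"tz":0.005,"spin":0,"gripper":-1},{"tx":0,"ty":0,"tz":0.005,"spin":0,"gripper":-1},{"tx":0,"ty":0,"tz":-0.08,"spin":0,"gripper":-1},{"tx":0,"ty":0,"tz":-0.3,"spin":0,"gripper":-1},{"tx":0,"ty":0,"tz":-0.5,"spin":0,"gripper":-1},{"tx":0,"ty":0,"tz":-0.5,"spin":0,"gripper":-1}]'

```text
clock: 6.05
position: [438.8, -272.4, 217.5]
ee_rot: [0.977, -0.213, 0.005, 0.001]
contact_force: [-0.3, -0.5, -0.5]
gripper_width: 85.8
```

```bash
python3 -c "
from h import *
to(430,-30,210,7.5);to(443,270,150,7.5)
for n in('scene','top'):
  im=get_image(n); save(im,n+'3');P=cloud(im); print(n,face(P,(437,-271),25,60,110)[0])
a=cv2.imread('pics/scene3.png')[100:260,130:330];b=cv2.imread('pics/top3.png')[150:310,290:490]
cv2.imwrite('pics/k3.png',cv2.resize(np.hstack([a,b]),None,fx=2,fy=2))
"
```

```text
t 6.05 at [ 438.8 -272.4  217.5] yaw -24.6 w 85.8 F [-0.3 -0.5 -0.5] j [-13.8  12.6 -17.5   0.1 -59.4  79.1]
  move [-0.4364, -0.8667, 0.0301] spin -0.7144 dist 243
t 6.05 at [ 438.8 -272.4  217.5] yaw -24.6 w 85.8 F [-0.3 -0.5 -0.5] j [-13.8  12.6 -17.5   0.1 -59.4  79.1]
  move [-0.8896, -1.9791, 0.2701] spin -0.7144 dist 547
scene [ 440.9 -271.1   89.8   33.5   34.1   32.4  123. ]
top [ 436.6 -270.4   92.    33.4   34.7   83.   216. ]
```

View pics/k3.png

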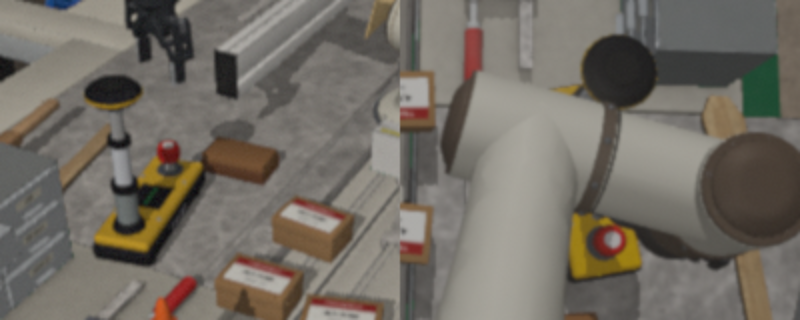

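>>> play_rows --targets '[{"tx":-0.1,"ty":-0.2,"tz":0,"spin":-0.15,"gripper":-1},{"tx":-0.2,"ty":-0.4,"tz":0,"spin":-0.3,"gripper":-1},{"tx":-0.3,"ty":-0.6,"tz":0,"spin":-0.45,"gripper":-1},{"tx":-0.4,"ty":-0.8,"tz":0,"spin":-0.6,"gripper":-1},{"tx":-0.48,"ty":-1.0,"tz":0,"spin":-0.714,"gripper":-1},{"tx":-0.68,"ty":-1.0,"tz":0,"spin":-0.714,"gripper":-1},{"tx":-0.88,"ty":-1.0,"tz":0,"spin":-0.714,"gripper":-1},{"tx":-0.88,"ty":-1.0,"tz":0,"spin":-0.714,"gripper":-1}]'

```text
clock: 7.15
position: [337.8, 47.5, 211.5]
ee_rot: [0.998, 0.067, -0.001, 0.0]
contact_force: [0.9, -0.3, 0.6]
gripper_width: 85.2
```

```bash
python3 -c "
from h import *
to(443,270,130,7.5)
im=get_image('top'); P=cloud(im); print(face(P,(445,271),80,52,75)[0])
im=get_image('scene'); P=cloud(im); print(face(P,(445,271),80,52,75)[0])
"
```

```text
t 7.15 at [337.8  47.5 211.5] yaw 7.7 w 85.2 F [ 0.9 -0.3  0.6] j [ 35.9  -5.3 -38.   -0.1 -57.5  61.8]
  move [0.5365, -0.8254, 0.3259] spin 0.0046 dist 259
[443.4 270.2  62.1  51.5 100.4 -83.3 965. ]
[446.6 269.6  63.7  50.3 106.3 -82.5 500. ]
```

>>> play_rows --targets '[{"tx":0.13,"ty":-0.2,"tz":0,"spin":0,"gripper":-1},{"tx":0.26,"ty":-0.4,"tz":0,"spin":0,"gripper":-1},{"tx":0.4,"ty":-0.6,"tz":0,"spin":0,"gripper":-1},{"tx":0.54,"ty":-0.825,"tz":0.1,"spin":0,"gripper":-1},{"tx":0.54,"ty":-0.825,"tz":0.25,"spin":0,"gripper":-1},{"tx":0.54,"ty":-0.825,"tz":0.36,"spin":0,"gripper":-1},{"tx":0.54,"ty":-0.825,"tz":0.36,"spin":0,"gripper":-1}]'

```text
clock: 8.12
position: [447.9, 267.6, 119.4]
ee_rot: [0.998, 0.064, -0.003, 0.003]
contact_force: [1.6, -0.3, -0.3]
gripper_width: 85.4
```

```bash
python3 -c "
from h import *
to(444,270,51,7.5)
im=get_image('scene'); save(im,'s4')
"
```

```text
t 8.12 at [447.9 267.6 119.4] yaw 7.3 w 85.4 F [ 1.6 -0.3 -0.3] j [ 48.7  19.8 -23.4  -0.  -47.2  48.6]
  move [-0.0143, -0.0114, 0.2737] spin -0.0039 dist 69
```

View pics/s4.png

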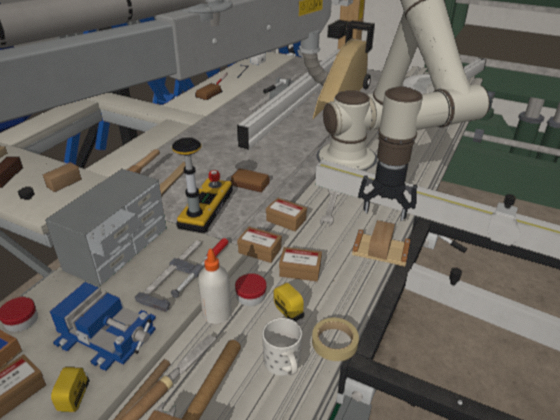

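>>> play_rows --targets '[{"tx":0,"ty":0,"tz":0.1,"spin":0,"gripper":-1},{"tx":0,"ty":0,"tz":0.2,"spin":0,"gripper":-1},{"tx":0,"ty":0,"tz":0.28,"spin":0,"gripper":-1},{"tx":0,"ty":0,"tz":0.28,"spin":0,"gripper":-1},{"tx":0,"ty":0,"tz":0.28,"spin":0,"gripper":1},{"tx":0,"ty":0,"tz":0.28,"spin":0,"gripper":1},{"tx":0,"ty":0,"tz":0.28,"spin":0,"gripper":1},{"tx":0,"ty":0,"tz":0.28,"spin":0,"gripper":1},{"tx":0,"ty":0,"tz":0.28,"spin":0,"gripper":1},{"tx":0,"ty":0,"tz":0.28,"spin":0,"gripper":1}]'

```text
clock: 9.43
position: [449.0, 270.3, 54.4]
ee_rot: [0.998, 0.065, 0.001, -0.001]
contact_force: [-1.2, -0.7, 7.2]
gripper_width: 48.8
```

>>> play_rows --targets '[{"tx":0,"ty":0,"tz":-0.1,"spin":0,"gripper":1},{"tx":0,"ty":0,"tz":-0.2,"spin":0,"gripper":1},{"tx":0,"ty":0,"tz":-0.2,"spin":0,"gripper":1}]'

```text
clock: 9.8
position: [448.8, 270.3, 104.4]
ee_rot: [0.998, 0.065, 0.002, -0.002]
contact_force: [0.3, 1.2, -3.0]
gripper_width: 48.2
```

```bash
python3 -c "
from h import *
to(490,112,103)
im=get_image('scene'); save(im,'s5')
"
```

```text
t 9.8 at [448.8 270.3 104.4] yaw 7.4 w 48.2 F [ 0.3  1.2 -3. ] j [ 48.8  20.9 -24.5   0.  -44.4  48.6]
  move [0.0815, 0.6491, 0.0057] spin 0.0000 dist 164
```

View pics/s5.png

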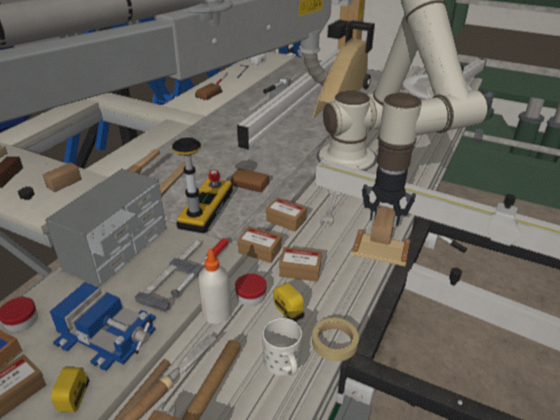

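>>> play_rows --targets '[{"tx":0.02,"ty":0.15,"tz":0,"spin":0,"gripper":1},{"tx":0.04,"ty":0.32,"tz":0,"spin":0,"gripper":1},{"tx":0.07,"ty":0.49,"tz":0,"spin":0,"gripper":1},{"tx":0.1,"ty":0.65,"tz":0,"spin":0,"gripper":1},{"tx":0.1,"ty":0.65,"tz":0.1,"spin":0,"gripper":1},{"tx":0.1,"ty":0.65,"tz":0.2,"spin":0,"gripper":1},{"tx":0.1,"ty":0.65,"tz":0.2,"spin":0,"gripper":1},{"tx":0.1,"ty":0.65,"tz":0.2,"spin":0,"gripper":1}]'

```text
clock: 10.85
position: [494.0, 111.7, 52.8]
ee_rot: [0.998, 0.065, -0.0, 0.0]
contact_force: [0.2, -0.0, -0.8]
gripper_width: 48.6
```

```bash
python3 -c "
from h import *
to(495,112,43.5)
im=get_image('scene'); save(im,'s6')
"
```

```text
t 10.85 at [494.  111.7  52.8] yaw 7.5 w 48.6 F [ 0.2 -0.  -0.8] j [ 31.1  24.1 -29.6   0.  -36.4  66.3]
  move [0.0041, -0.0008, 0.0372] spin 0.0000 dist 9
```

View pics/s6.png

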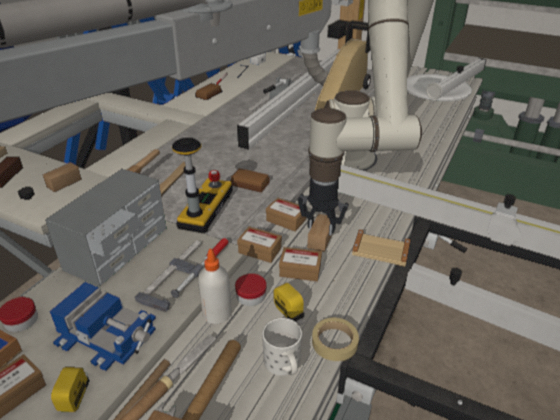

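>>> play_rows --targets '[{"tx":0,"ty":0,"tz":0.02,"spin":0,"gripper":1},{"tx":0,"ty":0,"tz":0.038,"spin":0,"gripper":1},{"tx":0,"ty":0,"tz":0.038,"spin":0,"gripper":1},{"tx":0,"ty":0,"tz":0.038,"spin":0,"gripper":-1},{"tx":0,"ty":0,"tz":0.038,"spin":0,"gripper":-1},{"tx":0,"ty":0,"tz":0.038,"spin":0,"gripper":-1},{"tx":0,"ty":0,"tz":0.038,"spin":0,"gripper":-1},{"tx":0,"ty":0,"tz":-0.1,"spin":0,"gripper":-1},{"tx":0,"ty":0,"tz":-0.3,"spin":0,"gripper":-1},{"tx":0,"ty":0,"tz":-0.5,"spin":0,"gripper":-1},{"tx":0,"ty":0,"tz":-0.5,"spin":0,"gripper":-1},{"tx":0,"ty":0,"tz":-0.5,"spin":0,"gripper":-1}]'

```text
clock: 12.4
position: [493.3, 111.4, 177.4]
ee_rot: [0.998, 0.065, -0.0, -0.0]
contact_force: [0.1, 0.5, -0.5]
gripper_width: 85.4
```

```bash
cat > m.py <<'E'
from h import *
import sys
tag=sys.argv[1]
for n in('top','scene'):
    im=get_image(n); save(im,n+tag); P=cloud(im)
    for k,c,r,lo,hi in [('c1',(622,113),75,42,60),('c2',(604,-18),68,42,60),('c3',(450,-18),68,42,60),('off',(490,112),80,42,58),('board',(445,271),95,7,34),('stack',(445,271),75,45,175),('knob',(440,-268),25,68,105),('head',(595,-232),60,155,290)]:
        x=face(P,c,r,lo,hi)
        print(n,k,x[0] if x else None)
E
python3 m.py 7; python3 -c "
from h import *
to(443,-19,140,-94);to(599,-21,140,-88); to(621,112,140,-73.4)"
```

```text
top c1 [626.2  96.5  47.4  68.8  69.5  16.5 609. ]
top c2 [ 599.8  -21.3   47.3   67.7  101.     2.2 1163. ]
top c3 [ 443.1  -19.3   47.5   68.3  101.8   -4.3 1247. ]
top off [470.5 109.5  50.1  50.1  64.1 -82.1 511. ]
top board [439.  246.5  13.1  68.1  93.4   9.2 768. ]
top stack None
top knob [ 435.9 -270.6   92.2   33.6   36.   -85.4  215. ]
top head [ 588.6 -240.4  275.1   75.    77.4  -25.8 1172. ]
scene c1 [623.3 110.8  49.   74.5 102.5  16.2 771. ]
scene c2 [604.4 -21.9  49.1  74.4 104.8   1.9 677. ]
scene c3 [446.1 -20.1  49.4  76.1 104.1  -2.6 537. ]
scene off [490.3 110.7  51.7  51.9 108.1 -82.7 472. ]
scene board [ 446.7  272.3   14.6   98.   144.     9.  1239. ]
scene stack None
scene knob [ 441.9 -271.1   90.    33.    33.3  -88.9  119. ]
scene head [ 594.8 -238.3  268.6   70.4   72.     2.7  674. ]
t 12.5 at [493.  111.1 176.4] yaw 7.4 w 85.3 F [-0.3  0.6 -0.2] j [ 31.1  14.3 -21.7  -0.  -54.2  66.3]
  move [-0.2656, 0.4902, 0.1454] spin 2.2540 dist 144
t 12.5 at [493.  111.1 176.4] yaw 7.4 w 85.3 F [-0.3  0.6 -0.2] j [ 31.1  14.3 -21.7  -0.  -54.2  66.3]
  move [0.3521, 0.5788, 0.1454] spin 2.1207 dist 173
t 12.5 at [493.  111.1 176.4] yaw 7.4 w 85.3 F [-0.3  0.6 -0.2] j [ 31.1  14.3 -21.7  -0.  -54.2  66.3]
  move [0.5081, 0.0627, 0.1454] spin 1.7962 dist 133
```

View pics/top7.png

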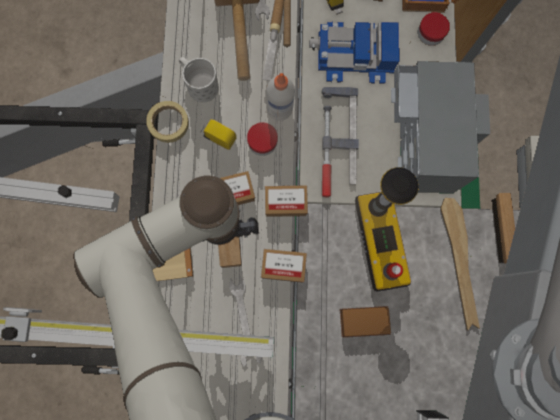

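>>> play_rows --targets '[{"tx":-0.07,"ty":0.12,"tz":0,"spin":0.22,"gripper":-1},{"tx":-0.13,"ty":0.24,"tz":0,"spin":0.44,"gripper":-1},{"tx":-0.2,"ty":0.36,"tz":0,"spin":0.66,"gripper":-1},{"tx":-0.265,"ty":0.49,"tz":0,"spin":0.88,"gripper":-1},{"tx":-0.265,"ty":0.49,"tz":0,"spin":1,"gripper":-1}]'

```text
clock: 13.12
position: [442.2, -20.4, 176.3]
ee_rot: [0.946, -0.325, -0.002, 0.001]
contact_force: [0.1, 0.3, -0.1]
gripper_width: 85.4
```

>>> play_rows --targets '[{"tx":0,"ty":0,"tz":0,"spin":0.22,"gripper":-1},{"tx":0,"ty":0,"tz":0,"spin":0.44,"gripper":-1},{"tx":0,"ty":0,"tz":0,"spin":0.66,"gripper":-1},{"tx":0,"ty":0,"tz":0,"spin":0.88,"gripper":-1},{"tx":0,"ty":0,"tz":0,"spin":1,"gripper":-1},{"tx":0,"ty":0,"tz":0,"spin":1,"gripper":-1}]'

```text
clock: 13.88
position: [443.5, -18.7, 176.6]
ee_rot: [0.752, -0.659, -0.001, 0.001]
contact_force: [-1.4, -0.1, 0.1]
gripper_width: 85.2
```

```bash
python3 m.py 8; python3 -c "
from h import *
to(443.5,-19.5,110,-94)
im=get_image('top');P=cloud(im);f=im['frame'];
# board cleats / ply 
for lo,hi in((7,19),(21,34)):
  m=(abs(P[...,0]-445)<90)&(abs(P[...,1]-271)<95)&(P[...,2]>lo)&(P[...,2]<hi); q=P[m]; print(lo,m.sum(),cv2.minAreaRect(q[:,:2].astype(np.float32)))
b=cv2.imread('pics/top8.png')[220:310,110:220]
cv2.imwrite('pics/b8.png',cv2.resize(b,None,fx=6,fy=6,interpolation=cv2.INTER_CUBIC))
"
```

```text
top c1 [ 621.4  111.8   47.3   69.3  101.9   16.3 1167. ]
top c2 [ 600.1  -21.2   47.6   67.7  100.8    2.2 1091. ]
top c3 [422.  -56.5  47.5  23.6  30.9 -89.9 107. ]
top off [524.6 116.1  50.1  27.3  49.7   9.7 222. ]
top board [445.4 273.7  13.6  88.  145.    9.1 976. ]
top stack None
top knob [ 436.  -270.7   92.1   33.1   35.6  -88.3  214. ]
top head [ 588.6 -240.1  275.3   75.3   77.1  -31.2 1175. ]
scene c1 [622.7 110.9  49.   76.  102.1  16.3 773. ]
scene c2 [603.2 -22.   48.9  72.8 104.3   3.5 678. ]
scene c3 [444.3 -19.1  49.2  74.9 105.5  -3.  539. ]
scene off [490.4 111.3  51.7  51.2 104.9 -82.4 465. ]
scene board [ 444.1  272.    14.6  105.9  143.7    9.  1232. ]
scene stack None
scene knob [ 441.1 -270.6   90.4   31.5   37.2   79.9  117. ]
scene head [ 595.  -236.7  268.5   67.7   74.6   36.2  678. ]
t 13.97 at [443.7 -18.6 177. ] yaw -82.5 w 85.5 F [ 0.7  0.6 -0.2] j [ 18.7   8.3 -29.5  -0.  -52.3 -11.2]
  move [0.0035, 0.0013, 0.268] spin 0.2563 dist 67
7 699 ((466.61016845703125, 291.4306640625), (80.14097595214844, 161.0086669921875), 45.66081237792969)
21 247 ((444.77581787109375, 273.7038879394531), (87.63054656982422, 143.52935791015625), 8.21533489227295)
```

View pics/b8.png

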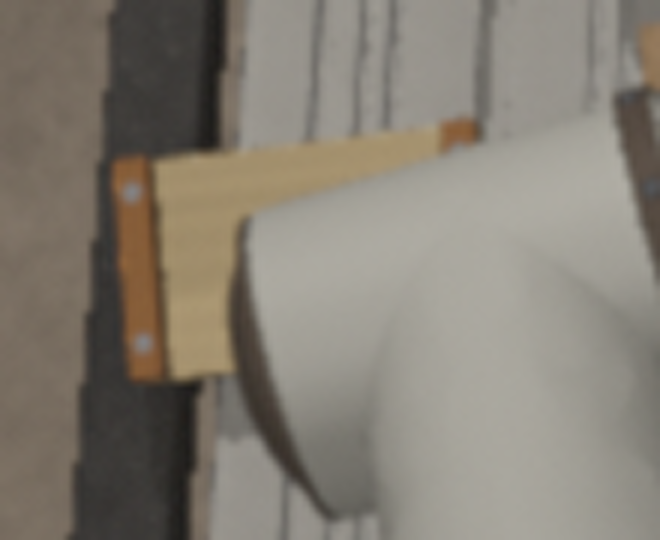

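>>> play_rows --targets '[{"tx":0.002,"ty":0,"tz":0.1,"spin":0.13,"gripper":-1},{"tx":0.002,"ty":0,"tz":0.24,"spin":0.26,"gripper":-1},{"tx":0.002,"ty":0,"tz":0.36,"spin":0.26,"gripper":-1},{"tx":0.002,"ty":0,"tz":0.36,"spin":0.26,"gripper":-1},{"tx":0.002,"ty":0,"tz":0.36,"spin":0.26,"gripper":-1}]'

```text
clock: 14.65
position: [445.0, -18.8, 88.7]
ee_rot: [-0.681, 0.733, -0.0, 0.001]
contact_force: [0.4, -0.1, 0.5]
gripper_width: 85.3
```

```bash
python3 -c "
from h import *
to(443.3,-19.3,27,-94.1)
im=get_image('scene'); save(im,'s9'); cv2.imwrite('pics/s9z.png',cv2.resize(cv2.imread('pics/s9.png')[150:290,200:380],None,fx=4,fy=4))
"
```

```text
t 14.65 at [445.  -18.8  88.7] yaw -94.2 w 85.3 F [ 0.4 -0.1  0.5] j [ 18.6  15.9 -36.    0.  -38.1 -22.8]
  move [0.0024, 0.0067, 0.2466] spin -0.0022 dist 62
```

View pics/s9z.png

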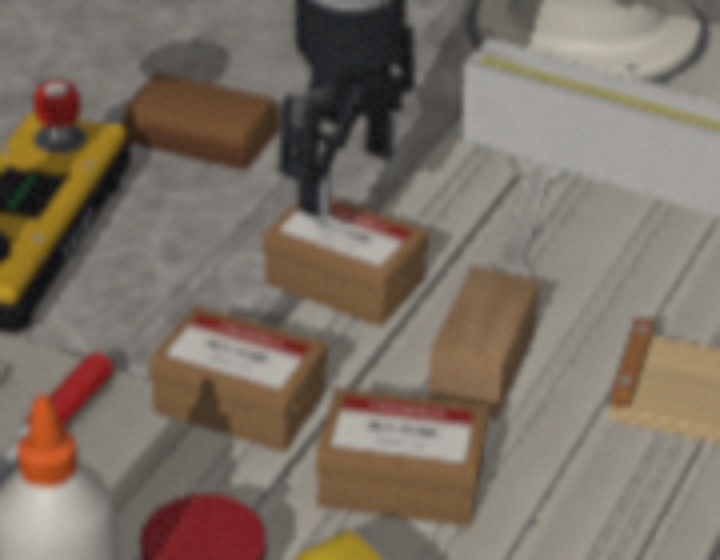

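>>> play_rows --targets '[{"tx":0.002,"ty":0.006,"tz":0.06,"spin":0,"gripper":-1},{"tx":0.002,"ty":0.006,"tz":0.12,"spin":0,"gripper":-1},{"tx":0.002,"ty":0.006,"tz":0.18,"spin":0,"gripper":-1},{"tx":0.002,"ty":0.006,"tz":0.245,"spin":0,"gripper":-1},{"tx":0.002,"ty":0.006,"tz":0.245,"spin":0,"gripper":-1}]'

```text
clock: 15.32
position: [442.9, -19.3, 26.9]
ee_rot: [-0.68, 0.733, -0.0, 0.0]
contact_force: [-0.8, -0.3, 0.5]
gripper_width: 85.5
```

>>> play_rows --targets '[{"tx":0,"ty":0,"tz":0,"spin":0,"gripper":1},{"tx":0,"ty":0,"tz":0,"spin":0,"gripper":1},{"tx":0,"ty":0,"tz":0,"spin":0,"gripper":1},{"tx":0,"ty":0,"tz":0,"spin":0,"gripper":1},{"tx":0,"ty":0,"tz":0,"spin":0,"gripper":1},{"tx":0,"ty":0,"tz":0,"spin":0,"gripper":1}]'

```text
clock: 16.08
position: [444.5, -18.9, 28.2]
ee_rot: [-0.681, 0.733, -0.001, 0.002]
contact_force: [0.4, -0.3, 8.9]
gripper_width: 66.8
```

>>> play_rows --targets '[{"tx":0,"ty":0,"tz":-0.06,"spin":0,"gripper":1},{"tx":0,"ty":0,"tz":-0.18,"spin":0,"gripper":1},{"tx":0,"ty":0,"tz":-0.3,"spin":0,"gripper":1},{"tx":0,"ty":0,"tz":-0.4,"spin":0,"gripper":1},{"tx":0,"ty":0,"tz":-0.4,"spin":0,"gripper":1},{"tx":0,"ty":0,"tz":-0.4,"spin":0,"gripper":1}]'

```text
clock: 16.82
position: [441.0, -19.6, 125.2]
ee_rot: [-0.68, 0.733, 0.001, -0.001]
contact_force: [0.1, 0.4, -5.9]
gripper_width: 67.0
```

```bash
python3 -c "
from h import *
to(444.8,273.7,110,-81.8)
"
```

```text
t 16.82 at [441.  -19.6 125.2] yaw -94.3 w 67.0 F [ 0.1  0.4 -5.9] j [ 18.6  12.3 -33.8  -0.1 -44.1 -22.9]
  move [-1.1712, 0.0731, 0.0608] spin -0.2779 dist 294
```

>>> play_rows --targets '[{"tx":-0.15,"ty":0.01,"tz":0,"spin":-0.04,"gripper":1},{"tx":-0.32,"ty":0.02,"tz":0,"spin":-0.09,"gripper":1},{"tx":-0.49,"ty":0.03,"tz":0,"spin":-0.14,"gripper":1},{"tx":-0.66,"ty":0.045,"tz":0,"spin":-0.19,"gripper":1},{"tx":-0.83,"ty":0.06,"tz":0,"spin":-0.24,"gripper":1},{"tx":-1.0,"ty":0.073,"tz":0,"spin":-0.278,"gripper":1},{"tx":-1.0,"ty":0.073,"tz":0,"spin":-0.278,"gripper":1},{"tx":-1.0,"ty":0.073,"tz":0,"spin":-0.278,"gripper":1}]'

```text
clock: 17.82
position: [441.7, 230.3, 124.7]
ee_rot: [0.756, -0.654, -0.0, 0.002]
contact_force: [-0.8, -0.1, -5.0]
gripper_width: 66.8
```

```bash
python3 -c "
from h import *
to(444.8,273.7,70,-81.8)
"
```

```text
t 17.82 at [441.7 230.3 124.7] yaw -81.8 w 66.8 F [-0.8 -0.1 -5. ] j [ 46.2  17.3 -26.4  -0.  -46.6 -38. ]
  move [-0.1701, -0.0371, 0.2188] spin 0.0009 dist 70
```

>>> play_rows --targets '[{"tx":-0.09,"ty":-0.01,"tz":0,"spin":0,"gripper":1},{"tx":-0.17,"ty":-0.022,"tz":0.06,"spin":0,"gripper":1},{"tx":-0.17,"ty":-0.022,"tz":0.14,"spin":0,"gripper":1},{"tx":-0.17,"ty":-0.022,"tz":0.22,"spin":0,"gripper":1},{"tx":-0.17,"ty":-0.022,"tz":0.22,"spin":0,"gripper":1},{"tx":-0.17,"ty":-0.022,"tz":0.22,"spin":0,"gripper":1}]'

```text
clock: 18.58
position: [442.7, 274.7, 71.7]
ee_rot: [0.756, -0.654, 0.0, -0.0]
contact_force: [0.2, -0.4, -3.3]
gripper_width: 67.1
```

```bash
python3 -c "
from h import *
to(444.8,273.7,40.5,-81.8)
im=get_image('scene'); save(im,'s10'); cv2.imwrite('pics/s10z.png',cv2.resize(cv2.imread('pics/s10.png')[150:290,280:460],None,fx=4,fy=4))
"
```

```text
t 18.57 at [442.7 274.7  71.7] yaw -81.7 w 67.1 F [ 0.2 -0.4 -3.3] j [ 49.7  23.5 -26.6   0.  -39.9 -41.4]
  move [0.0052, -0.0077, 0.1247] spin 0.0018 dist 31
```

View pics/s10z.png

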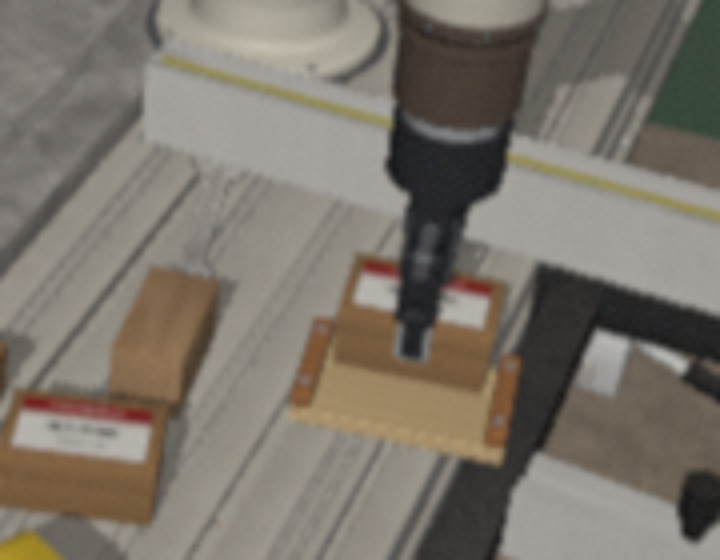

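>>> play_rows --targets '[{"tx":0.004,"ty":-0.007,"tz":0.05,"spin":0,"gripper":1},{"tx":0.004,"ty":-0.007,"tz":0.09,"spin":0,"gripper":1},{"tx":0.004,"ty":-0.007,"tz":0.122,"spin":0,"gripper":1},{"tx":0.004,"ty":-0.007,"tz":0.122,"spin":0,"gripper":1},{"tx":0.004,"ty":-0.007,"tz":0.122,"spin":0,"gripper":1}]'

```text
clock: 19.25
position: [444.2, 273.4, 40.8]
ee_rot: [0.756, -0.654, -0.0, 0.0]
contact_force: [-0.8, -0.4, -4.9]
gripper_width: 67.1
```

>>> play_rows --targets '[{"tx":0,"ty":0,"tz":0.003,"spin":0,"gripper":1},{"tx":0,"ty":0,"tz":0.003,"spin":0,"gripper":-1},{"tx":0,"ty":0,"tz":0.003,"spin":0,"gripper":-1},{"tx":0,"ty":0,"tz":0.003,"spin":0,"gripper":-1},{"tx":0,"ty":0,"tz":0.003,"spin":0,"gripper":-1},{"tx":0,"ty":0,"tz":-0.1,"spin":0,"gripper":-1},{"tx":0,"ty":0,"tz":-0.3,"spin":0,"gripper":-1},{"tx":0,"ty":0,"tz":-0.5,"spin":0,"gripper":-1},{"tx":0,"ty":0,"tz":-0.55,"spin":0,"gripper":-1},{"tx":0,"ty":0,"tz":-0.55,"spin":0,"gripper":-1}]'

```text
clock: 20.5
position: [444.2, 273.5, 179.1]
ee_rot: [0.756, -0.654, -0.0, -0.001]
contact_force: [-0.1, -0.1, -1.2]
gripper_width: 85.3
```

```bash
python3 -c "
from h import *
to(599.7,-21.3,110,-87.8)
"
```

```text
t 20.5 at [444.2 273.5 179.1] yaw -81.8 w 85.3 F [-0.1 -0.1 -1.2] j [ 49.5  15.5 -19.6  -0.  -54.9 -41.2]
  move [1.2563, -0.4466, 0.2766] spin 0.1343 dist 340
```

>>> play_rows --targets '[{"tx":0.16,"ty":-0.06,"tz":0,"spin":0,"gripper":-1},{"tx":0.34,"ty":-0.12,"tz":0,"spin":0.03,"gripper":-1},{"tx":0.52,"ty":-0.19,"tz":0,"spin":0.06,"gripper":-1},{"tx":0.7,"ty":-0.25,"tz":0,"spin":0.09,"gripper":-1},{"tx":0.87,"ty":-0.31,"tz":0,"spin":0.134,"gripper":-1},{"tx":1.0,"ty":-0.36,"tz":0,"spin":0.134,"gripper":-1},{"tx":1.0,"ty":-0.36,"tz":0,"spin":0.134,"gripper":-1},{"tx":1.0,"ty":-0.36,"tz":0,"spin":0.134,"gripper":-1}]'

```text
clock: 21.5
position: [568.2, 38.9, 176.8]
ee_rot: [0.721, -0.693, -0.001, 0.001]
contact_force: [0.3, 0.4, 0.5]
gripper_width: 85.1
```

```bash
python3 m.py 11; python3 -c "
from h import *
to(599.7,-21.3,90,-87.8)
"
```

```text
top c1 [590.2 117.4  46.6  13.5  71.6  17.5 142. ]
top c2 [599.9 -24.8  47.5  68.   93.9   2.4 943. ]
top c3 None
top off [475.2 157.7  50.1  48.3 101.1 -81.  665. ]
top board [437.3 326.2  25.   38.3  88.7 -81.4 278. ]
top stack [436.5 310.8  59.4  26.7  68.4 -81.  333. ]
top knob [ 436.6 -270.2   92.2   33.8   35.4   88.4  216. ]
top head [ 588.7 -240.5  275.1   75.8   76.2    8.8 1170. ]
scene c1 [623.5 111.   49.   73.6 102.3  16.5 769. ]
scene c2 [601.1 -21.3  49.1  75.8 104.5   2.8 675. ]
scene c3 None
scene off [476.4 159.3  51.8  51.2 107.3 -81.8 476. ]
scene board [434.3 270.6  19.  122.2 144.3   8.4 810. ]
scene stack [445.2 272.3  60.8  76.  102.1   8.3 774. ]
scene knob [ 440.4 -271.    88.9   34.4   35.5  -34.9  116. ]
scene head [ 595.5 -236.6  268.6   69.    70.9   84.9  679. ]
t 21.6 at [568.4  39.6 177.7] yaw -87.7 w 85.4 F [ 0.7  0.1 -0. ] j [ 20.3  20.1 -13.   -0.  -57.1 -18. ]
  move [0.2484, -0.1153, 0.3508] spin 0.0020 dist 111
```

View pics/scene11.png

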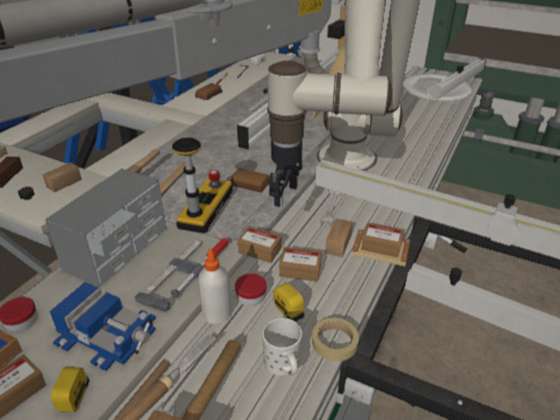

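>>> play_rows --targets '[{"tx":0.12,"ty":-0.06,"tz":0,"spin":0,"gripper":-1},{"tx":0.246,"ty":-0.121,"tz":0.08,"spin":0,"gripper":-1},{"tx":0.246,"ty":-0.121,"tz":0.22,"spin":0,"gripper":-1},{"tx":0.246,"ty":-0.121,"tz":0.35,"spin":0,"gripper":-1},{"tx":0.246,"ty":-0.121,"tz":0.35,"spin":0,"gripper":-1},{"tx":0.246,"ty":-0.121,"tz":0.35,"spin":0,"gripper":-1}]'

```text
clock: 22.35
position: [602.6, -20.6, 92.3]
ee_rot: [0.721, -0.693, 0.001, -0.001]
contact_force: [0.2, -0.4, 0.4]
gripper_width: 85.1
```

```bash
python3 -c "
from h import *
to(600,-21.3,27,-87.8)
"
```

```text
t 22.35 at [602.6 -20.6  92.3] yaw -87.7 w 85.1 F [ 0.2 -0.4  0.4] j [ 13.4  28.2 -13.8   0.  -47.9 -11.1]
  move [0.0025, 0.0106, 0.2614] spin 0.0028 dist 65
```

>>> play_rows --targets '[{"tx":0.001,"ty":0.005,"tz":0.06,"spin":0,"gripper":-1},{"tx":0.001,"ty":0.005,"tz":0.13,"spin":0,"gripper":-1},{"tx":0.001,"ty":0.005,"tz":0.2,"spin":0,"gripper":-1},{"tx":0.001,"ty":0.005,"tz":0.26,"spin":0,"gripper":-1},{"tx":0.001,"ty":0.005,"tz":0.26,"spin":0,"gripper":-1}]'

```text
clock: 22.98
position: [599.4, -21.9, 24.1]
ee_rot: [0.721, -0.693, -0.001, 0.002]
contact_force: [0.2, -0.2, 0.4]
gripper_width: 85.6
```

>>> play_rows --targets '[{"tx":0,"ty":0,"tz":0,"spin":0,"gripper":1},{"tx":0,"ty":0,"tz":0,"spin":0,"gripper":1},{"tx":0,"ty":0,"tz":0,"spin":0,"gripper":1},{"tx":0,"ty":0,"tz":0,"spin":0,"gripper":1},{"tx":0,"ty":0,"tz":0,"spin":0,"gripper":1},{"tx":0,"ty":0,"tz":0,"spin":0,"gripper":1}]'

```text
clock: 23.72
position: [601.8, -21.4, 27.0]
ee_rot: [0.721, -0.693, 0.001, -0.001]
contact_force: [2.0, 0.9, 4.5]
gripper_width: 67.2
```

```bash
python3 -c "
from h import *
to(600,-21.3,27,-87.8)
"
```

```text
t 23.73 at [601.8 -21.4  27. ] yaw -87.8 w 67.2 F [2.  0.9 4.5] j [ 13.4  33.1 -16.9   0.  -39.8 -11.1]
  move [-0.0007, 0.0071, -0.0001] spin 0.0011 dist 2
```

>>> play_rows --targets '[{"tx":0,"ty":0,"tz":-0.1,"spin":0,"gripper":1},{"tx":0,"ty":0,"tz":-0.25,"spin":0,"gripper":1},{"tx":0,"ty":0,"tz":-0.4,"spin":0,"gripper":1},{"tx":0,"ty":0,"tz":-0.56,"spin":0,"gripper":1},{"tx":0,"ty":0,"tz":-0.56,"spin":0,"gripper":1},{"tx":0,"ty":0,"tz":-0.56,"spin":0,"gripper":1}]'

```text
clock: 24.48
position: [597.6, -21.8, 162.6]
ee_rot: [0.72, -0.694, -0.003, 0.003]
contact_force: [-0.5, -0.0, -7.2]
gripper_width: 67.1
```

```bash
python3 -c "
from h import *
to(444.8,273.7,155,-81.8)
im=get_image('scene');P=cloud(im);print(face(P,(445,271),75,50,75)[0])
im=get_image('top');P=cloud(im);print(face(P,(445,271),75,50,75)[0])
"
```

```text
t 24.48 at [597.6 -21.8 162.6] yaw -87.9 w 67.1 F [-0.5 -0.  -7.2] j [ 13.3  23.6  -9.7  -0.1 -57.1 -11.1]
  move [-1.2042, 0.5664, 0.0303] spin -0.1345 dist 333
[443.3 272.2  61.2  79.2 101.6   8.1 713. ]
[ 442.   273.2   59.5   68.9  103.4    8.2 1294. ]
```

>>> play_rows --targets '[{"tx":-0.14,"ty":0.07,"tz":0,"spin":0,"gripper":1},{"tx":-0.3,"ty":0.14,"tz":0,"spin":-0.03,"gripper":1},{"tx":-0.46,"ty":0.22,"tz":0,"spin":-0.06,"gripper":1},{"tx":-0.62,"ty":0.3,"tz":0,"spin":-0.09,"gripper":1},{"tx":-0.78,"ty":0.37,"tz":0,"spin":-0.134,"gripper":1},{"tx":-0.92,"ty":0.43,"tz":0,"spin":-0.134,"gripper":1},{"tx":-1.0,"ty":0.48,"tz":0,"spin":-0.134,"gripper":1},{"tx":-1.0,"ty":0.56,"tz":0,"spin":-0.134,"gripper":1},{"tx":-1.0,"ty":0.56,"tz":0,"spin":-0.134,"gripper":1},{"tx":-1.0,"ty":0.56,"tz":0,"spin":-0.134,"gripper":1}]'

```text
clock: 25.82
position: [451.0, 222.5, 165.3]
ee_rot: [0.756, -0.654, 0.0, 0.001]
contact_force: [-0.6, -0.5, -5.6]
gripper_width: 66.8
```

```bash
python3 -c "
from h import *
to(445,273.7,105,-81.8)
"
```

```text
t 25.82 at [451.  222.5 165.3] yaw -81.7 w 66.8 F [-0.6 -0.5 -5.6] j [ 44.8  14.7 -23.    0.  -52.4 -36.5]
  move [-0.2061, -0.0055, 0.2414] spin 0.0013 dist 79
```

>>> play_rows --targets '[{"tx":-0.1,"ty":0,"tz":0,"spin":0,"gripper":1},{"tx":-0.206,"ty":-0.004,"tz":0.04,"spin":0,"gripper":1},{"tx":-0.206,"ty":-0.004,"tz":0.14,"spin":0,"gripper":1},{"tx":-0.206,"ty":-0.004,"tz":0.24,"spin":0,"gripper":1},{"tx":-0.206,"ty":-0.004,"tz":0.24,"spin":0,"gripper":1},{"tx":-0.206,"ty":-0.004,"tz":0.24,"spin":0,"gripper":1},{"tx":-0.206,"ty":-0.004,"tz":0.24,"spin":0,"gripper":1}]'

```text
clock: 26.7
position: [445.4, 274.3, 107.3]
ee_rot: [0.756, -0.654, 0.0, -0.001]
contact_force: [-0.8, 0.8, -5.9]
gripper_width: 67.0
```

```bash
python3 -c "
from h import *
to(445,273.7,87.5,-81.8)
im=get_image('scene'); save(im,'s12'); cv2.imwrite('pics/s12z.png',cv2.resize(cv2.imread('pics/s12.png')[150:290,280:460],None,fx=4,fy=4))
"
```

```text
t 26.7 at [445.4 274.3 107.3] yaw -81.7 w 67.0 F [-0.8  0.8 -5.9] j [ 49.4  20.6 -24.4   0.  -44.8 -41.2]
  move [0.0023, 0.002, 0.0791] spin 0.0011 dist 20
```

View pics/s12z.png

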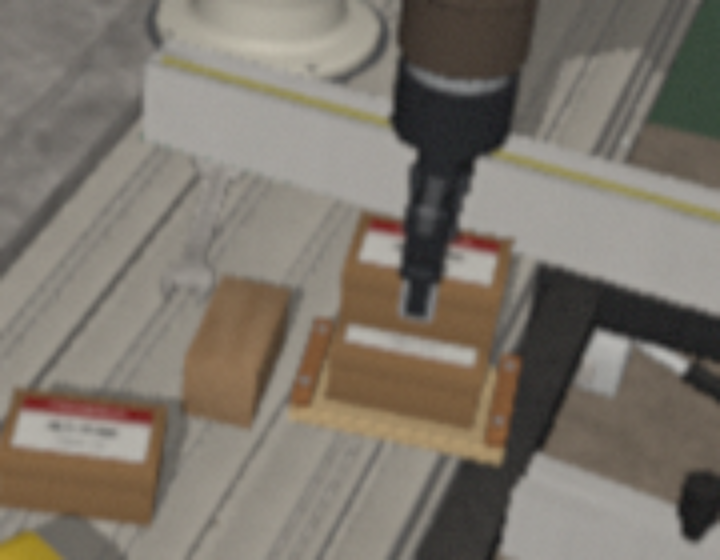

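>>> play_rows --targets '[{"tx":0.002,"ty":0,"tz":0.03,"spin":0,"gripper":1},{"tx":0.002,"ty":0,"tz":0.06,"spin":0,"gripper":1},{"tx":0.002,"ty":0,"tz":0.08,"spin":0,"gripper":1},{"tx":0.002,"ty":0,"tz":0.08,"spin":0,"gripper":1},{"tx":0.002,"ty":0,"tz":0.08,"spin":0,"gripper":1}]'

```text
clock: 27.38
position: [444.7, 273.4, 86.1]
ee_rot: [0.756, -0.654, 0.0, -0.0]
contact_force: [0.1, 0.0, -3.7]
gripper_width: 67.1
```

>>> play_rows --targets '[{"tx":0,"ty":0,"tz":0.002,"spin":0,"gripper":-1},{"tx":0,"ty":0,"tz":0.002,"spin":0,"gripper":-1},{"tx":0,"ty":0,"tz":0.002,"spin":0,"gripper":-1},{"tx":0,"ty":0,"tz":0.002,"spin":0,"gripper":-1},{"tx":0,"ty":0,"tz":-0.1,"spin":0,"gripper":-1},{"tx":0,"ty":0,"tz":-0.3,"spin":0,"gripper":-1},{"tx":0,"ty":0,"tz":-0.5,"spin":0,"gripper":-1},{"tx":0,"ty":0,"tz":-0.5,"spin":0,"gripper":-1},{"tx":0,"ty":0,"tz":-0.5,"spin":0,"gripper":-1}]'

```text
clock: 28.5
position: [444.2, 273.0, 210.8]
ee_rot: [0.756, -0.654, -0.0, 0.0]
contact_force: [0.6, 0.6, -0.7]
gripper_width: 85.6
```

```bash
python3 -c "
from h import *
to(623,111.8,130,-73.6)
"
```

```text
t 28.5 at [444.2 273.  210.8] yaw -81.8 w 85.6 F [ 0.6  0.6 -0.7] j [ 49.4  13.7 -17.   -0.  -59.4 -41.2]
  move [0.7408, -0.6154, 0.3231] spin -0.1813 dist 254
```

>>> play_rows --targets '[{"tx":0.15,"ty":-0.12,"tz":0,"spin":-0.04,"gripper":-1},{"tx":0.3,"ty":-0.25,"tz":0,"spin":-0.09,"gripper":-1},{"tx":0.45,"ty":-0.38,"tz":0,"spin":-0.14,"gripper":-1},{"tx":0.6,"ty":-0.5,"tz":0,"spin":-0.18,"gripper":-1},{"tx":0.741,"ty":-0.615,"tz":0.05,"spin":-0.18,"gripper":-1},{"tx":0.741,"ty":-0.615,"tz":0.2,"spin":-0.18,"gripper":-1},{"tx":0.741,"ty":-0.615,"tz":0.32,"spin":-0.18,"gripper":-1},{"tx":0.741,"ty":-0.615,"tz":0.32,"spin":-0.18,"gripper":-1},{"tx":0.741,"ty":-0.615,"tz":0.32,"spin":-0.18,"gripper":-1}]'

```text
clock: 29.62
position: [623.8, 112.2, 131.4]
ee_rot: [0.801, -0.599, 0.0, 0.0]
contact_force: [1.0, 1.1, 0.7]
gripper_width: 85.2
```

```bash
python3 -c "
from h import *
for n in('scene','top'):
  im=get_image(n);save(im,n+'13');P=cloud(im);print(n,face(P,(445,271),75,98,120)[0],face(P,(475,160),70,42,56)[0],face(P,(622,113),75,42,60)[0])
to(623,111.8,27,-73.6)
"
```

```text
scene [445.2 273.2 108.1  77.2 102.    8.6 711. ] [477.2 159.8  51.6  50.3 110.  -82.6 475. ] [623.6 111.1  48.9  74.1 102.6  16.  771. ]Traceback (most recent call last):
  File "<string>", line 4, in <module>
    im=get_image(n);save(im,n+'13');P=cloud(im);print(n,face(P,(445,271),75,98,120)[0],face(P,(475,160),70,42,56)[0],face(P,(622,113),75,42,60)[0])
                                                        ~~~~~~~~~~~~~~~~~~~~~~~~~~~^^^
TypeError: 'NoneType' object is not subscriptable
```

View pics/scene13.png

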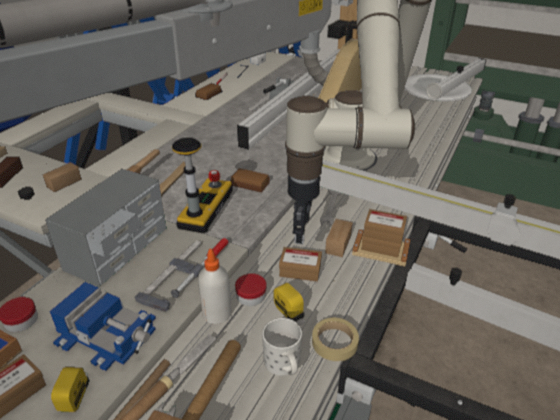

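>>> play_rows --targets '[{"tx":0.001,"ty":0.002,"tz":0.1,"spin":0,"gripper":-1},{"tx":0.001,"ty":0.002,"tz":0.2,"spin":0,"gripper":-1},{"tx":0.001,"ty":0.002,"tz":0.28,"spin":0,"gripper":-1},{"tx":0.001,"ty":0.002,"tz":0.35,"spin":0,"gripper":-1},{"tx":0.001,"ty":0.002,"tz":0.42,"spin":0,"gripper":-1},{"tx":0.001,"ty":0.002,"tz":0.42,"spin":0,"gripper":-1}]'

```text
clock: 30.48
position: [622.2, 111.4, 24.7]
ee_rot: [0.8, -0.599, -0.001, 0.001]
contact_force: [0.4, -0.7, 0.4]
gripper_width: 85.3
```

>>> play_rows --targets '[{"tx":0,"ty":0,"tz":0,"spin":0,"gripper":1},{"tx":0,"ty":0,"tz":0,"spin":0,"gripper":1},{"tx":0,"ty":0,"tz":0,"spin":0,"gripper":1},{"tx":0,"ty":0,"tz":0,"spin":0,"gripper":1},{"tx":0,"ty":0,"tz":0,"spin":0,"gripper":1},{"tx":0,"ty":0,"tz":0,"spin":0,"gripper":1}]'

```text
clock: 31.22
position: [623.5, 112.0, 27.1]
ee_rot: [0.801, -0.599, 0.0, -0.001]
contact_force: [-1.2, 2.0, 5.7]
gripper_width: 66.8
```

>>> play_rows --targets '[{"tx":0,"ty":0,"tz":-0.15,"spin":0,"gripper":1},{"tx":0,"ty":0,"tz":-0.35,"spin":0,"gripper":1},{"tx":0,"ty":0,"tz":-0.55,"spin":0,"gripper":1},{"tx":0,"ty":0,"tz":-0.72,"spin":0,"gripper":1},{"tx":0,"ty":0,"tz":-0.72,"spin":0,"gripper":1},{"tx":0,"ty":0,"tz":-0.72,"spin":0,"gripper":1}]'

```text
clock: 31.98
position: [620.9, 111.3, 202.6]
ee_rot: [0.8, -0.6, -0.002, 0.002]
contact_force: [-0.3, -0.5, -6.8]
gripper_width: 67.2
```

```bash
python3 -c "
from h import *
to(445,273.7,205,-81.8)
for n in('scene','top'):
  im=get_image(n);P=cloud(im);
  x=face(P,(445,271),75,98,120); print(n,x and x[0])
"
```

```text
t 31.98 at [620.9 111.3 202.6] yaw -73.7 w 67.2 F [-0.3 -0.5 -6.8] j [ 24.8  24.5  -1.9  -0.1 -63.9  -8.4]
  move [-0.8208, 0.4931, -0.0094] spin 0.1799 dist 239
scene [445.2 273.2 108.1  78.2 102.1   7.7 712. ]
top [479.  228.8 102.2   2.2   7.4 -57.9   6. ]
```

>>> play_rows --targets '[{"tx":-0.13,"ty":0.08,"tz":0,"spin":0.04,"gripper":1},{"tx":-0.28,"ty":0.17,"tz":0,"spin":0.08,"gripper":1},{"tx":-0.44,"ty":0.26,"tz":0,"spin":0.12,"gripper":1},{"tx":-0.6,"ty":0.36,"tz":0,"spin":0.16,"gripper":1},{"tx":-0.73,"ty":0.44,"tz":0,"spin":0.18,"gripper":1},{"tx":-0.82,"ty":0.493,"tz":0,"spin":0.18,"gripper":1},{"tx":-0.82,"ty":0.493,"tz":0,"spin":0.18,"gripper":1},{"tx":-0.82,"ty":0.493,"tz":0.08,"spin":0.18,"gripper":1},{"tx":-0.82,"ty":0.493,"tz":0.18,"spin":0.18,"gripper":1},{"tx":-0.82,"ty":0.493,"tz":0.18,"spin":0.18,"gripper":1},{"tx":-0.82,"ty":0.493,"tz":0.18,"spin":0.18,"gripper":1}]'

```text
clock: 33.45
position: [447.7, 273.6, 161.4]
ee_rot: [0.756, -0.654, 0.0, -0.0]
contact_force: [0.9, 0.5, -5.3]
gripper_width: 67.1
```

```bash
python3 -c "
from h import *
to(445,273.5,134,-81.8)
im=get_image('scene'); save(im,'s14'); cv2.imwrite('pics/s14z.png',cv2.resize(cv2.imread('pics/s14.png')[150:290,280:460],None,fx=4,fy=4))
"
```

```text
t 33.45 at [447.7 273.6 161.4] yaw -81.8 w 67.1 F [ 0.9  0.5 -5.3] j [ 49.2  16.9 -20.5   0.  -52.6 -41. ]
  move [-0.001, 0.0109, 0.1095] spin 0.0011 dist 28
```

View pics/s14z.png

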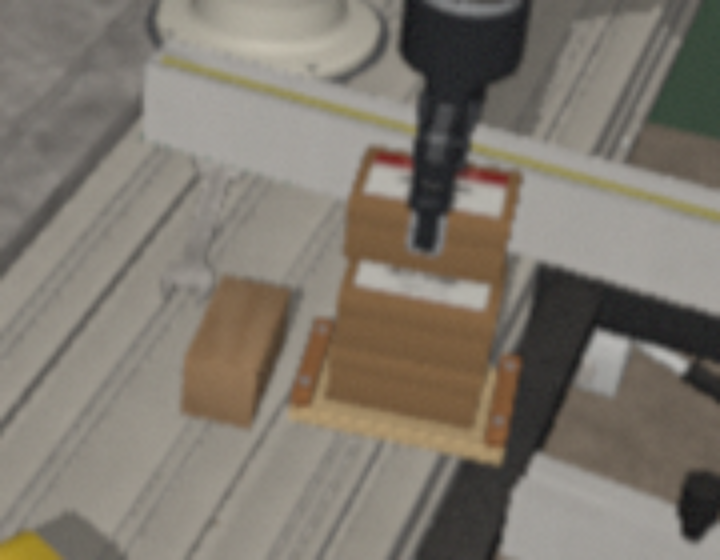

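>>> play_rows --targets '[{"tx":0,"ty":0.009,"tz":0.03,"spin":0,"gripper":1},{"tx":0,"ty":0.009,"tz":0.07,"spin":0,"gripper":1},{"tx":0,"ty":0.009,"tz":0.108,"spin":0,"gripper":1},{"tx":0,"ty":0.009,"tz":0.108,"spin":0,"gripper":1},{"tx":0,"ty":0.009,"tz":0.108,"spin":0,"gripper":1}]'

```text
clock: 34.12
position: [444.5, 273.2, 133.7]
ee_rot: [0.756, -0.654, -0.0, 0.0]
contact_force: [-0.4, 0.4, -5.6]
gripper_width: 66.7
```

>>> play_rows --targets '[{"tx":0,"ty":0,"tz":0.003,"spin":0,"gripper":1},{"tx":0,"ty":0,"tz":0.003,"spin":0,"gripper":1},{"tx":0,"ty":0,"tz":0.003,"spin":0,"gripper":-1},{"tx":0,"ty":0,"tz":0.003,"spin":0,"gripper":-1},{"tx":0,"ty":0,"tz":0.003,"spin":0,"gripper":-1},{"tx":0,"ty":0,"tz":0.003,"spin":0,"gripper":-1},{"tx":0,"ty":0,"tz":-0.1,"spin":0,"gripper":-1},{"tx":0,"ty":0,"tz":-0.3,"spin":0,"gripper":-1},{"tx":0,"ty":0,"tz":-0.4,"spin":0,"gripper":-1},{"tx":0,"ty":0,"tz":-0.4,"spin":0,"gripper":-1},{"tx":0,"ty":0,"tz":-0.4,"spin":0,"gripper":-1}]'

```text
clock: 35.5
position: [444.2, 273.0, 233.1]
ee_rot: [0.756, -0.654, -0.0, 0.001]
contact_force: [-1.0, 0.0, -0.0]
gripper_width: 85.3
```

```bash
python3 -c "
from h import *
to(437,-271,150,-81.8)
"
```

```text
t 35.5 at [444.2 273.  233.1] yaw -81.8 w 85.3 F [-1.  0. -0.] j [ 49.4  12.6 -15.   -0.  -62.5 -41.1]
  move [2.1493, 0.3403, 0.3323] spin 0.0010 dist 550
```

>>> play_rows --targets '[{"tx":0.16,"ty":0.03,"tz":0,"spin":0,"gripper":1},{"tx":0.34,"ty":0.06,"tz":0,"spin":0,"gripper":1},{"tx":0.54,"ty":0.09,"tz":0,"spin":0,"gripper":1},{"tx":0.74,"ty":0.12,"tz":0,"spin":0,"gripper":1},{"tx":0.94,"ty":0.15,"tz":0,"spin":0,"gripper":1},{"tx":1.0,"ty":0.16,"tz":0,"spin":0,"gripper":1},{"tx":1.0,"ty":0.16,"tz":0,"spin":0,"gripper":1}]'

```text
clock: 36.38
position: [440.6, 19.5, 233.1]
ee_rot: [0.756, -0.655, -0.001, 0.001]
contact_force: [0.2, 0.7, -0.0]
gripper_width: -0.2
```

>>> play_rows --targets '[{"tx":0.16,"ty":0.03,"tz":0,"spin":0,"gripper":1},{"tx":0.34,"ty":0.06,"tz":0,"spin":0,"gripper":1},{"tx":0.54,"ty":0.09,"tz":0,"spin":0,"gripper":1},{"tx":0.74,"ty":0.12,"tz":0,"spin":0,"gripper":1},{"tx":0.94,"ty":0.15,"tz":0,"spin":0,"gripper":1},{"tx":0.94,"ty":0.15,"tz":0,"spin":0,"gripper":1},{"tx":0.94,"ty":0.15,"tz":0,"spin":0,"gripper":1}]'

```text
clock: 37.25
position: [438.0, -216.9, 233.4]
ee_rot: [0.756, -0.654, -0.001, 0.0]
contact_force: [-0.1, 0.5, 0.4]
gripper_width: 0.1
```

```bash
python3 m.py 15; python3 -c "
from h import *
to(437,-271,125,-81.8)
for n in('scene','top'):
  im=get_image(n);P=cloud(im);
  x=face(P,(445,271),75,143,170); print(n,x and x[0])
  x=face(P,(475,160),70,42,56); print(n,x and x[0])
"
```

```text
top c1 None
top c2 None
top c3 None
top off [475.  159.9  50.1  50.3 100.3 -83.  919. ]
top board [445.  273.9  19.   87.8 145.5   8.8 627. ]
top stack [ 442.2  272.9  152.6   69.   103.4    8.4 1944. ]
top knob [ 420.2 -264.6   77.6    0.     0.     0.     1. ]
top head [ 589.2 -239.6  275.    75.3   76.7  -62.9 1169. ]
scene c1 None
scene c2 None
scene c3 None
scene off [477.9 159.4  51.7  50.7 107.  -82.9 476. ]
scene board [448.5 272.5  19.2  94.1 144.8  10.1 816. ]
scene stack [ 445.   272.5  125.3   76.1  103.     8.5 1941. ]
scene knob [ 440.9 -270.2   90.5   32.5   33.2  -24.4  119. ]
scene head [ 595.4 -236.4  268.2   68.3   72.    82.2  679. ]
t 37.35 at [ 438.1 -216.4  233.8] yaw -81.6 w 0.3 F [ 0.5  0.2 -0.2] j [ -7.2   9.3 -19.1  -0.  -61.6  15.6]
  move [0.2155, 0.036, 0.4353] spin 0.0042 dist 122
scene [444.5 272.3 155.   77.1 102.    8.2 750. ]
scene [476.5 159.4  51.8  51.1 105.8 -83.4 471. ]
top [ 442.6  273.1  153.3   68.5  103.6    8.5 1536. ]
top [474.6 160.   50.   50.5 100.3 -82.6 906. ]
```

View pics/scene15.png

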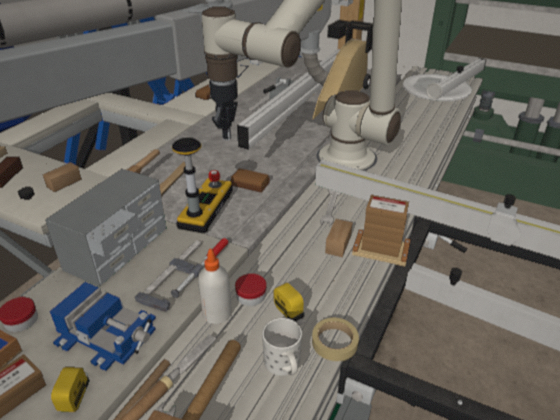

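View pics/top15.png

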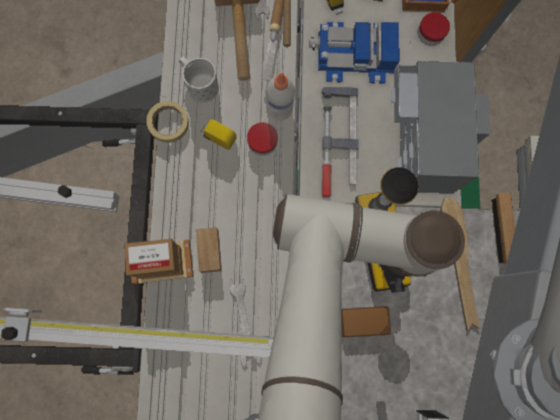

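>>> play_rows --targets '[{"tx":0.1,"ty":0.018,"tz":0,"spin":0,"gripper":1},{"tx":0.215,"ty":0.036,"tz":0.1,"spin":0,"gripper":1},{"tx":0.215,"ty":0.036,"tz":0.28,"spin":0,"gripper":1},{"tx":0.215,"ty":0.036,"tz":0.43,"spin":0,"gripper":1},{"tx":0.215,"ty":0.036,"tz":0.43,"spin":0,"gripper":1},{"tx":0.215,"ty":0.036,"tz":0.43,"spin":0,"gripper":1},{"tx":0.215,"ty":0.036,"tz":0.43,"spin":0,"gripper":1}]'

```text
clock: 38.33
position: [437.8, -272.3, 128.5]
ee_rot: [0.756, -0.654, 0.002, -0.001]
contact_force: [0.6, 0.1, 0.2]
gripper_width: 0.3
```

```bash
python3 -c "
from h import *
to(437,-271,107,-81.8);to(437,-271,91)
im=get_image('scene'); save(im,'s16'); cv2.imwrite('pics/s16z.png',cv2.resize(cv2.imread('pics/s16.png')[100:240,140:320],None,fx=4,fy=4))
"
```

```text
t 38.33 at [ 437.8 -272.3  128.5] yaw -81.7 w 0.3 F [0.6 0.1 0.2] j [-13.8  18.3 -24.1   0.  -47.3  22.1]
  move [-0.0057, 0.0025, 0.086] spin 0.0024 dist 22
t 38.33 at [ 437.8 -272.3  128.5] yaw -81.7 w 0.3 F [0.6 0.1 0.2] j [-13.8  18.3 -24.1   0.  -47.3  22.1]
  move [-0.0057, 0.0025, 0.15] spin 0.0000 dist 38
```

View pics/s16z.png

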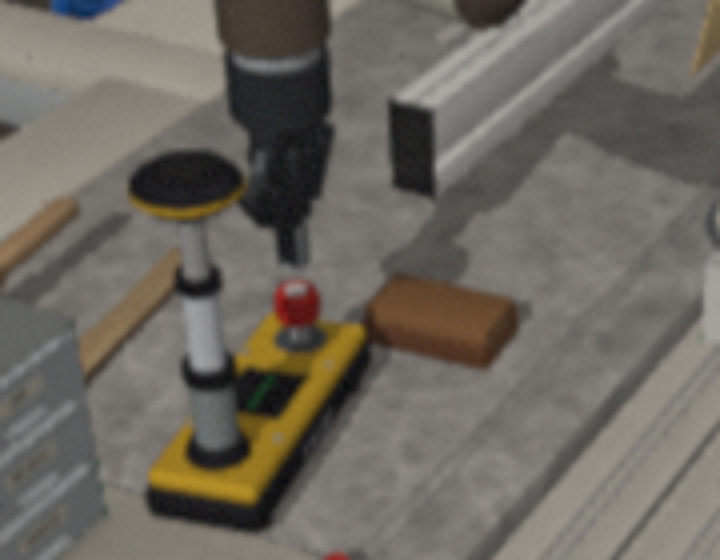

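Tips sit just above the knob (pixel ~292,250 in the crop; knob top ~298,290). Push down.

>>> play_rows --targets '[{"tx":-0.004,"ty":0,"tz":0.05,"spin":0,"gripper":1},{"tx":-0.004,"ty":0,"tz":0.08,"spin":0,"gripper":1},{"tx":-0.004,"ty":0,"tz":0.1,"spin":0,"gripper":1},{"tx":-0.004,"ty":0,"tz":0.12,"spin":0,"gripper":1},{"tx":-0.004,"ty":0,"tz":0.135,"spin":0,"gripper":1},{"tx":-0.004,"ty":0,"tz":0.148,"spin":0,"gripper":1},{"tx":-0.004,"ty":0,"tz":0.148,"spin":0,"gripper":1}]'

```text
clock: 39.25
position: [436.3, -271.3, 91.0]
ee_rot: [0.756, -0.654, 0.0, 0.0]
contact_force: [-2.6, 1.9, 11.7]
gripper_width: 0.4
```

>>> play_rows --targets '[{"tx":0,"ty":0,"tz":-0.1,"spin":0,"gripper":1},{"tx":0,"ty":0,"tz":-0.3,"spin":0,"gripper":1},{"tx":0,"ty":0,"tz":-0.5,"spin":0,"gripper":1},{"tx":0,"ty":0,"tz":-0.7,"spin":0,"gripper":1},{"tx":0,"ty":0,"tz":-0.9,"spin":0,"gripper":1},{"tx":0,"ty":0,"tz":-0.95,"spin":0,"gripper":1},{"tx":0,"ty":0,"tz":-0.95,"spin":0,"gripper":1},{"tx":0,"ty":0,"tz":-0.95,"spin":0,"gripper":1}]'

```text
clock: 40.25
position: [435.7, -270.9, 325.0]
ee_rot: [0.756, -0.654, -0.002, 0.001]
contact_force: [0.4, -0.1, -0.9]
gripper_width: -0.2
```

```bash
python3 -c "
from h import *
for n in('scene','top'):
  im=get_image(n); save(im,n+'17');P=cloud(im)
  print(n,face(P,(437,-271),25,60,110)[0])
  x=face(P,(592,-238),60,250,300); print(x and x[0])
to(590,-240,330,-81.8)
cv2.imwrite('pics/s17z.png',cv2.resize(cv2.imread('pics/scene17.png')[80:240,120:320],None,fx=4,fy=4))
"
```

```text
scene [ 439.3 -270.4   75.5   34.3   35.2   73.3  102. ]
[ 595.8 -238.6  275.7   69.2   73.4   12.7  422. ]
top [ 435.9 -270.7   76.6   33.    34.1   51.9  186. ]
[ 609.2 -244.8  275.5   33.6   72.6  -15.3  380. ]
t 40.35 at [ 435.8 -271.   325.2] yaw -81.7 w 0.1 F [ 0.1 -0.3  0.2] j [-13.7   8.3  -6.9  -0.  -75.   22. ]
  move [-0.0342, -0.6282, -0.0193] spin 0.0012 dist 157
```

View pics/s17z.png

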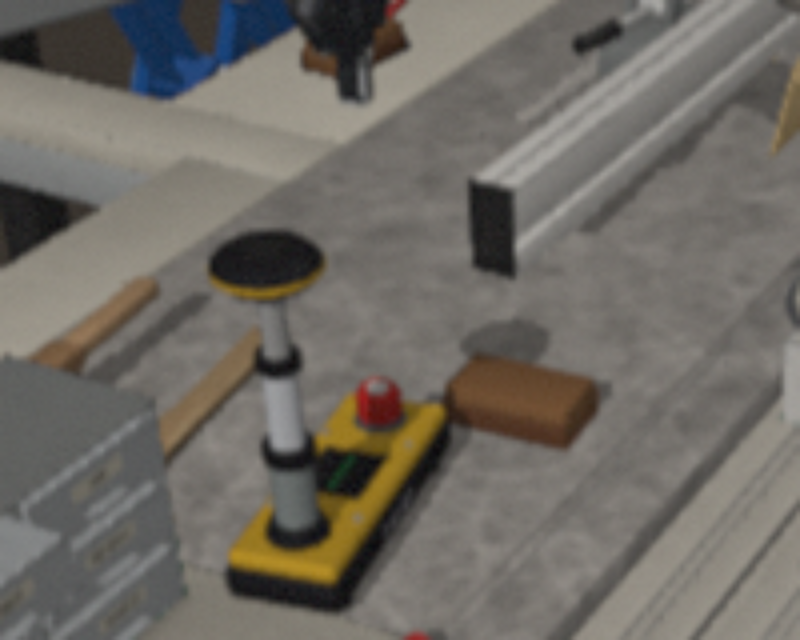

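>>> play_rows --targets '[{"tx":-0.01,"ty":-0.15,"tz":0,"spin":0,"gripper":1},{"tx":-0.02,"ty":-0.32,"tz":0,"spin":0,"gripper":1},{"tx":-0.03,"ty":-0.48,"tz":0,"spin":0,"gripper":1},{"tx":-0.034,"ty":-0.628,"tz":0,"spin":0,"gripper":1},{"tx":-0.034,"ty":-0.628,"tz":0,"spin":0,"gripper":1},{"tx":-0.034,"ty":-0.628,"tz":0,"spin":0,"gripper":1},{"tx":-0.034,"ty":-0.628,"tz":0,"spin":0,"gripper":1}]'

```text
clock: 41.22
position: [589.7, -240.6, 327.2]
ee_rot: [0.756, -0.655, -0.0, 0.0]
contact_force: [0.7, 0.1, -0.7]
gripper_width: 0.1
```

```bash
python3 -c "
from h import *
to(590,-240,300,-81.8)
im=get_image('scene'); save(im,'s18'); cv2.imwrite('pics/s18z.png',cv2.resize(cv2.imread('pics/s18.png')[60:240,100:320],None,fx=3.5,fy=3.5))
"
```

```text
t 41.23 at [ 589.7 -240.6  327.2] yaw -81.8 w 0.1 F [ 0.7  0.1 -0.7] j [ -7.7  20.9  10.4   0.  -79.5  15.9]
  move [-0.002, -0.0017, 0.1089] spin 0.0006 dist 27
```

View pics/s18z.png

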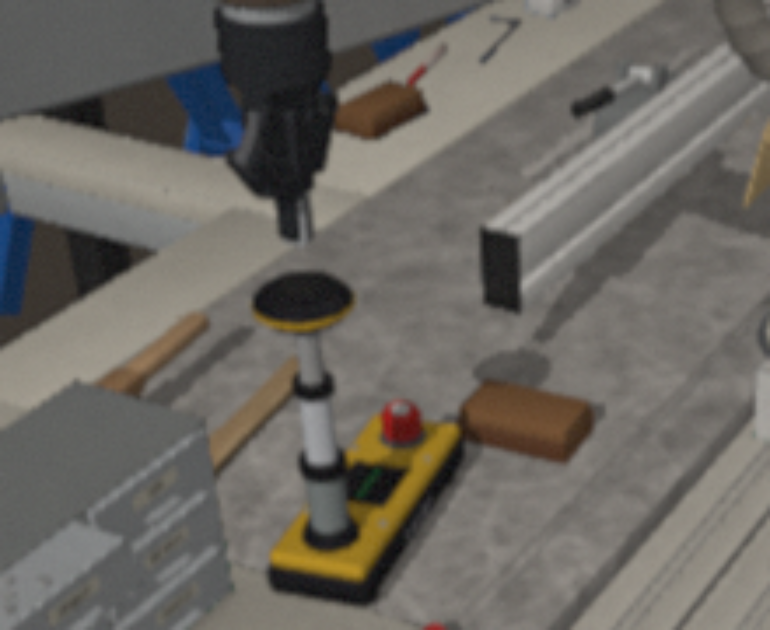

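>>> play_rows --targets '[{"tx":0,"ty":0,"tz":0.06,"spin":0,"gripper":1},{"tx":0,"ty":0,"tz":0.12,"spin":0,"gripper":1},{"tx":0,"ty":0,"tz":0.15,"spin":0,"gripper":1},{"tx":0,"ty":0,"tz":0.18,"spin":0,"gripper":1},{"tx":0,"ty":0,"tz":0.21,"spin":0,"gripper":1},{"tx":0,"ty":0,"tz":0.24,"spin":0,"gripper":1},{"tx":0,"ty":0,"tz":0.27,"spin":0,"gripper":1},{"tx":0,"ty":0,"tz":0.3,"spin":0,"gripper":1},{"tx":0,"ty":0,"tz":0.3,"spin":0,"gripper":1}]'

```text
clock: 42.4
position: [590.8, -240.2, 250.8]
ee_rot: [0.756, -0.654, -0.0, -0.0]
contact_force: [0.2, 0.1, -0.3]
gripper_width: 0.0
```

```bash
python3 -c "
from h import *
to(590,-240,184,-81.8)
im=get_image('scene'); save(im,'s19'); cv2.imwrite('pics/s19z.png',cv2.resize(cv2.imread('pics/s19.png')[60:240,100:320],None,fx=3.5,fy=3.5))
"
```

```text
t 42.4 at [ 590.8 -240.2  250.8] yaw -81.8 w 0.0 F [ 0.2  0.1 -0.3] j [ -7.6  23.1   2.9  -0.  -69.8  15.9]
  move [-0.0012, 0.003, 0.2672] spin 0.0010 dist 67
```

View pics/s19z.png

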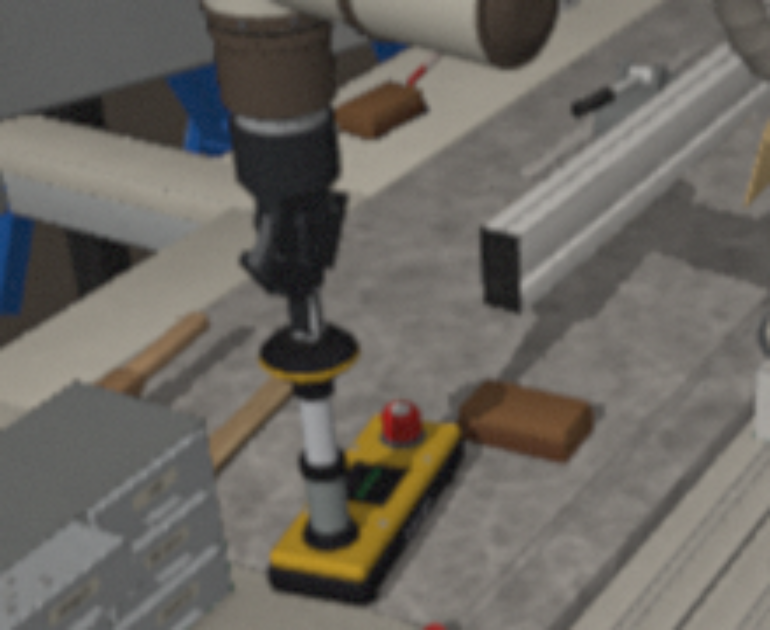

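>>> play_rows --targets '[{"tx":0,"ty":0,"tz":0.02,"spin":0,"gripper":1},{"tx":0,"ty":0,"tz":0.04,"spin":0,"gripper":1},{"tx":0,"ty":0,"tz":0.06,"spin":0,"gripper":1},{"tx":0,"ty":0,"tz":0.08,"spin":0,"gripper":1},{"tx":0,"ty":0,"tz":0.1,"spin":0,"gripper":1},{"tx":0,"ty":0,"tz":0.12,"spin":0,"gripper":1},{"tx":0,"ty":0,"tz":0.14,"spin":0,"gripper":1},{"tx":0,"ty":0,"tz":0.16,"spin":0,"gripper":1},{"tx":0,"ty":0,"tz":0.18,"spin":0,"gripper":1},{"tx":0,"ty":0,"tz":0.2,"spin":0,"gripper":1},{"tx":0,"ty":0,"tz":0.22,"spin":0,"gripper":1},{"tx":0,"ty":0,"tz":0.23,"spin":0,"gripper":1}]'

```text
clock: 43.95
position: [591.3, -240.4, 196.7]
ee_rot: [0.756, -0.654, 0.002, -0.001]
contact_force: [-2.4, 1.5, 9.6]
gripper_width: -0.3
```

>>> play_rows --targets '[{"tx":0,"ty":0,"tz":0.01,"spin":0,"gripper":1},{"tx":0,"ty":0,"tz":0.02,"spin":0,"gripper":1},{"tx":0,"ty":0,"tz":0.025,"spin":0,"gripper":1},{"tx":0,"ty":0,"tz":0.03,"spin":0,"gripper":1},{"tx":0,"ty":0,"tz":0.034,"spin":0,"gripper":1},{"tx":0,"ty":0,"tz":0.034,"spin":0,"gripper":1}]'

```text
clock: 44.7
position: [591.3, -240.3, 188.1]
ee_rot: [0.756, -0.654, 0.002, -0.001]
contact_force: [-2.1, 2.9, 8.0]
gripper_width: -0.1
```

>>> play_rows --targets '[{"tx":0,"ty":0,"tz":0.005,"spin":0,"gripper":1},{"tx":0,"ty":0,"tz":0.01,"spin":0,"gripper":1},{"tx":0,"ty":0,"tz":0.015,"spin":0,"gripper":1},{"tx":0,"ty":0,"tz":0.015,"spin":0,"gripper":1}]'

```text
clock: 45.2
position: [591.3, -240.4, 184.3]
ee_rot: [0.756, -0.654, 0.002, -0.001]
contact_force: [-1.3, 1.3, 8.2]
gripper_width: -0.0
```

>>> play_rows --targets '[{"tx":0,"ty":0,"tz":0.004,"spin":0,"gripper":1},{"tx":0,"ty":0,"tz":0.008,"spin":0,"gripper":1},{"tx":0,"ty":0,"tz":0.008,"spin":0,"gripper":1},{"tx":0,"ty":0,"tz":0.008,"spin":0,"gripper":1}]'

```text
clock: 45.7
position: [591.4, -240.4, 184.0]
ee_rot: [0.757, -0.654, 0.002, -0.001]
contact_force: [-3.2, 3.5, 14.5]
gripper_width: -0.4
```

>>> play_rows --targets '[{"tx":0,"ty":0,"tz":0.006,"spin":0,"gripper":1},{"tx":0,"ty":0,"tz":0.012,"spin":0,"gripper":1},{"tx":0,"ty":0,"tz":0.012,"spin":0,"gripper":1}]'

```text
clock: 46.08
position: [591.5, -240.4, 183.8]
ee_rot: [0.757, -0.654, 0.003, -0.001]
contact_force: [-6.5, 5.7, 23.1]
gripper_width: -0.1
```

>>> play_rows --targets '[{"tx":0,"ty":0,"tz":-0.05,"spin":0,"gripper":1},{"tx":0,"ty":0,"tz":-0.2,"spin":0,"gripper":1},{"tx":0,"ty":0,"tz":-0.4,"spin":0,"gripper":1},{"tx":-0.2,"ty":0.15,"tz":-0.5,"spin":0,"gripper":1},{"tx":-0.4,"ty":0.3,"tz":-0.5,"spin":0,"gripper":1},{"tx":-0.6,"ty":0.45,"tz":-0.5,"spin":0,"gripper":1},{"tx":-0.8,"ty":0.5,"tz":-0.5,"spin":0,"gripper":1},{"tx":-0.8,"ty":0.5,"tz":-0.5,"spin":0,"gripper":1},{"tx":-0.8,"ty":0.5,"tz":-0.5,"spin":0,"gripper":1}]'

```text
clock: 47.2
position: [438.2, -60.1, 302.1]
ee_rot: [0.756, -0.654, -0.0, -0.0]
contact_force: [0.4, 0.1, -0.5]
gripper_width: 0.3
```

```bash
python3 - <<'E'
from h import *
s=read_state(); print(s['clock'],s['position'],s['joint_vel'])
for n in('scene','top'):
  im=get_image(n); save(im,n+'20');P=cloud(im)
  for k,c,r,lo,hi in [('knob',(437,-271),25,60,110),('head',(592,-238),60,150,300),('stack',(445,272),75,143,175),('off',(475,160),70,42,56),('block',(325,-210),80,28,42),('tin',(762,45),60,33,50),('tape',(765,150),60,20,75)]:
    x=face(P,c,r,lo,hi); print(n,k,x and x[0])
E
```

```text
47.2 [438.2 -60.1 302.1] [-0.  0.  0. -0. -0. -0.]
scene knob [ 440.3 -269.9   75.2   32.    37.   -78.1  108. ]
scene head [ 595.  -238.   166.7   68.2   71.5    3.2  398. ]
scene stack [444.9 272.3 155.   73.7 102.    8.1 749. ]
scene off [476.3 159.2  51.7  50.8 106.1 -82.9 467. ]
scene block [ 321.8 -214.9   36.8   70.3  112.     7.   408. ]
scene tin [760.4  42.1  41.3  75.7  76.   53.3 614. ]
scene tape [764.6 147.8  58.   40.2  74.8 -26.7 725. ]
top knob [ 435.5 -270.3   76.4   33.3   34.    45.2  203. ]
top head [ 589.5 -240.1  165.6   75.8   76.9   89.6  950. ]
top stack [ 440.7  285.9  153.6   68.7   76.2    8.7 1033. ]
top off None
top block [ 319.5 -215.3   35.    64.4  110.2    4.2 1269. ]
top tin [756.7  41.9  39.9  74.4  76.1  51.1 739. ]
top tape [760.8 145.8  62.9  37.1  73.7 -26.9 567. ]
```

View pics/scene20.png

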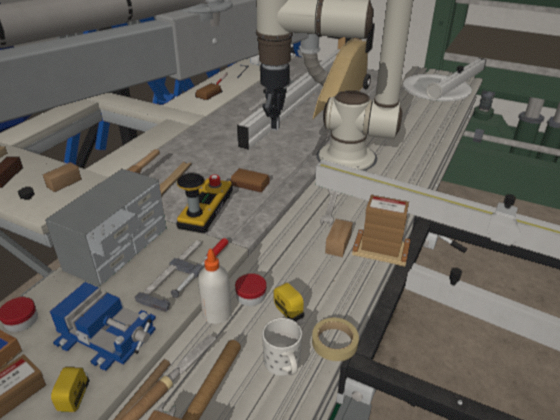

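```bash
python3 -c "
from bench import *
print(job_done())"
```

```text
the job is handed in; nothing more can be done
None
```

The job is done and handed in at about 47 s of the 210 s allowed.

I pulled the knob out until it was on (its top read 92 mm in the cameras) and laid the offcut on the table. The light stayed on while I stacked the three cartons that were there on the board. I then pushed the knob back in and pressed the mast home, upper tube first. It stopped with the fingertips at 170 mm and about 23 N on the head.

What the last checks showed:
- **Knob:** top at about 76.5 mm, so it is pushed in and off.
- **Mast:** the head disc reads about 166 mm from above, down from about 275 mm. That matches the mast fully home.
- **Cartons:** all three stand in one column, label up, with the top face at about 153 mm. The column sits about 2.5 mm toward the robot from the board's centre line and within 1 mm of centre lengthwise; its turn is within about 0.5° of the board's.
- **Offcut:** it was knocked about 5 cm toward the board mid-run, while the arm was away from it. It now lies at about (475, 160) mm, roughly 22 mm clear of the board, so I left it there.
- **Other things:** the tape measure, sanding block and wax tin are where they started, within measuring error.

One disagreement: the two cameras differ by 2–4 mm in x. I used the top camera for positions. In the final picture the arm hid the offcut and part of the stack from it, so the stack position above comes from the top camera's view just after the last carton was placed. The scene camera's final view of the stack and offcut agrees.

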